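# Move a wet painted panel to the drying rack on a spatula

## Robot

A 6-joint arm with a two-finger parallel gripper is mounted at the origin on the work surface. World frame = base frame: x ahead of the robot, y to its left, z up, the work surface at z = 0. Lengths are in m, angles in rad, forces in N, time in s.
With the tool pointing down it reaches from about 0.3 to 0.775 m from the base axis. Payload 14.6 kg.
Tool frame: the origin (TCP) lies on the centre line of the jaws, within the pads' length; the fingertips stand ctrl.tcp_to_tips ahead of it and the grasp point (between the pads) lies 2 mm behind it (ctrl.tcp_to_tips is the distance from the TCP to the fingertips, in m); z points along the fingers, y is the line along which they close (so a half turn about z gives the same grasp; the last joint's range is limited). The gripper opens to 94 mm and grips with 3 to 60 N. Pads are 16 mm wide; open, the fingers measure 119 mm over their backs; the gripper's body (75 mm by 177 mm) begins 78 mm behind the grasp point.
Start: joints at [1.085, 0.3, 1.521, -0, 1.321, -0.067], TCP at [0.224, 0.502, 0.222] pointing down, gripper open.
Joint ranges: [-3.03, 3.03], [-0.79, 2.21], [0.23, 2.52], [-1.04, 4.18], [0, 3.07], [-2.55, 2.55]. Speed limits (rad/s): [2.22, 2.22, 2.57, 3.14, 3.14, 3.14].

## Interface

Orientations are given as [roll, pitch, yaw] about the fixed x, y, z axes, in that order (R = Rz(yaw) Ry(pitch) Rx(roll)).
In Python, from station import telemetry, viewer, hand_in, ctrl gives the robot as it stands.
- The arm moves only by the tool step_arm, never from a script. Its argument "plan" is a list of rows, each an object of numbers: "dx", "dy", "dz": the shift along the tool's x, y, z scaled (see below); "rx", "ry", "rz": the turn, a rotation vector about the tool's x, y, z scaled (see below); "claw": the closure, from 0 (fully open) to 1 (shut). In form: [{"dx": .., "dy": .., "dz": .., "rx": .., "ry": .., "rz": .., "claw": ..}, ...]. A call has 1 to 10 rows; each row shifts and turns the commanded pose from where the row before left it, along the tool's axes as they then stand; what a row does not reach is not made up. The controller multiplies each number of a shift by 0.1 m and each number of a turn by 90 degrees. A row lasts 1/10 s, in which the tool goes at most 50 mm and 8.59 degrees, less where a joint would pass 70% of its speed; a pose out of reach is approached as far as the arm can. A call with a number of a shift or a turn outside -1 to 1 is refused whole. A call with a gripper value outside its range is refused whole. The fingers move at their own pace and stop on an object; "grip_force" is the grip in N (left out, the last holds). Time passes only in rows, so rows that do not move let the fingers close. It gives the time, the measured TCP pose, the force, the opening and the grip force at its end, in the units of the state.
- telemetry.get_obs(): the state, without advancing time (a new reading comes with each control period).
- viewer.camera(name): name is "side" or "top"; returns a dict with "img" (480x640x3 uint8, red, green, blue), "z_map" (480x640 float32, m along the optical axis (not along the pixel's ray), 0 where there is no reading), "fx", "fy", "cx", "cy" (pixels), "R" (3x3) and "t" (3): a world point X has camera coordinates R X + t. Camera axes: x right, y down, z forward; pixel columns grow to the right and rows downward; lengths in m; the calibration is good to about 2 mm. A picture is of the moment at which its call begins.
- hand_in(): hands the job in; it is judged then, once.
Trained networks look in a picture, given as the dict that the camera call returned (one of the last four; its "shot" number tells which), for a name from the list of things; names that differ only in an ending like _2 or _b are one class to them, and where a whole thing is asked for, a point or a joint stands for the part that bears it (a point fixed in the world has none). Each returns a list of dicts, best first, with "score" (0 to 1); they miss things now and then, are a little off and sometimes report something else, mostly with a low value. They report only what shows in the picture. A call takes as long as a camera call. They do not tell look-alikes from the thing itself.
- viewer.recognise(target, picture): "rect" ([left, top, right, bottom] in pixels, round what is visible of it).
The state is a dict: "time_s": time; "qpos": joint angles; "joint_vel": joint speeds; "tau": joint torques, N m; "ee_pos": TCP position; "eef_rot": TCP orientation; "force": force on the tool from outside, world axes, zero at the start; "moment": the same for the moment, N m; "grip_width": finger opening in m; "grip_force": force on a finger pad.
Only numpy, scipy, OpenCV 4.12 (cv2) and the standard library are available. Lean on these libraries where they do the work, as an engineer would, in place of code of your own. Each camera call takes 0.05 s, during which the arm holds its last target. There are 200 camera calls.

## Task

The little panel on the painting stand has just been painted and must not be touched by hand: slide the blade of the blue-handled spatula under it, lift it clear of the stand and, keeping it level, set it down centred and square on the two battens of the drying rack, under the wire shelf, without knocking the rack with the hand or arm. Then draw the spatula out, lay it flat on the bench clear of everything and let go of it; leave the tin, pot, jar and brush where they are.

Things in the scene. Friction and masses are not known exactly. Their poses are not given: they have to be found in the camera images.
- stand_seat (a point): painting stand, fixed: a board with two parallel wooden battens, each 120 mm long (x), 10 wide, centre lines 52 mm either side of the middle, tops 34 mm over the bench. Between them a tunnel 94 mm wide and 26 mm high runs along x, open at both ends. Origin: centre, at the level of the batten tops. x along the battens, to the robot's left within 12 degrees; z up. Nothing is above it.
- stand: the stand's plywood board, 140 (x) x 130 (y) x 8 mm thick, on the bench; origin under its centre
- rack_seat (a point): drying rack, fixed: the same two battens (120 x 10 mm, centre lines 52 mm either side of the middle, tops 34 mm over the bench, tunnel 94 wide and 26 high along x) on a board, below a shelf of steel wires. Open in front (-x, to the robot's right), back closed. Origin: centre of the battens at the level of their tops; x along the battens, to the robot's left within 12 degrees; z up.
- rack: the rack's board, 160 (x) x 192 (y) x 8 mm; origin under its centre. Wire shelf: 155 mm over the bench, 8 mm wires, from x = -126 to +70 mm, y to +-92; 8 mm posts at x = -60 and +70, y = +-92. Its front overhangs: a hand held upright on the spatula would hit the front wire, so it must lean back (to -x) about 45 degrees. Two wires close the back.
- panel_center (a point): painted wooden panel, 110 (x) x 130 (y) x 10 mm thick, 0.07 to 0.14 kg, top striped red, white and green with a yellow spot. Origin at its centre, half-way up (5 mm over its underside); z up through the painted face. It starts lying on the stand's battens, its x within 4 degrees of the stand's x, its centre within 10 mm of the stand's.
- spatula_grip (a point): where to hold the spatula: centre line of its straight blue handle, 85 mm long, 18 mm thick in y, 24 mm the other way. The handle rises backwards (-x) from the blade at 45 degrees above the plane of the blade. Axes: x from handle to the blade's front edge, z up from the blade, y across the handle's thin side. 132 mm behind (-x) and 61.6 mm above spatula_blade.
- spatula_blade (a point): point on the middle line of the flat steel blade (130 x 64 mm, 3 mm thick), half-way through it: 55 mm behind the front edge, 75 mm ahead of the rear edge. A thin neck to the handle springs from 70 mm behind it, so a panel centred over this point clears the neck by about 10 mm. Same axes as the grip point. 1.5 mm over the bench when the blade lies on it.
- panel: the panel again: origin at the centre of its underside
- spatula: the spatula again, 0.16 kg: origin 1.5 mm below spatula_blade. It starts on the bench resting on its blade, handle up, and stands so by itself, its x to the robot's left within 18 degrees.
- yellow_tin: bystander: metal paint tin, yellow band, 80 mm across, 90 high; origin under its centre
- red_pot: bystander: white plastic pot of red paint, 84 mm across, 70 high; origin under its centre
- blue_jar: bystander: blue jar, white band, 60 mm across, 60 high; origin under its centre
- brush: bystander: paint brush 200 mm long lying on the bench
There are look-alikes about, which are no part of the job. Several things look just like the stand: the one meant starts farthest from the robot's base.

How it is judged:
By the outcome, as a careful person would: the job done as asked, in the order asked, and still so for the second after the job is handed in, with the robot touching nothing.
It also fails if it takes over 72 s, if anything falls off the work surface, if the arm or the gripper's body presses on something with over 40 N, if the wrist force passes 120 N, or if a joint passes its speed limit or range.

## Working session

There is one attempt and no reset: what is moved stays moved. The work goes in short steps, Python scripts to look and compute and a tool call to move; the robot and the scene stay as the last step left them, time stands still between calls to the robot, and variables do not carry over. Pictures are saved under pics/ and viewed, at most 11 in all, crops included, and the job is handed in when it is done.

Besides the shell and the picture viewer there is one more tool, called as name(argument=value, ...), one argument or row to a line, values as JSON. step_arm: Moves the arm, as the interface text tells. Shifts and turns lie within -1 to 1; 1 stands for 0.1 m of shift or 90 degrees of turn. Its arguments: {"type":"object","properties":{"plan":{"type":"array"},"grip_force":{"type":"number"}},"required":["plan"]}

```bash
ls; mkdir -p pics
python3 - <<'E'
from station import telemetry, viewer, ctrl
import cv2, numpy as np, pickle
print(ctrl.tcp_to_tips, telemetry.get_obs())
ims=[]
for n in ("top","side"):
    p=viewer.camera(n); pickle.dump(p,open(n+".pkl","wb"))
    cv2.imwrite(f"pics/{n}0.png",p["img"][:,:,::-1])
    print(n,p["R"],p["t"],p["fx"],p["cx"],p["cy"])
    for t in ("stand","rack","panel","spatula","spatula_grip","spatula_blade","yellow_tin","red_pot","blue_jar","brush"):
        print(t,[(np.round(d["rect"]).tolist(),round(d["score"],2)) for d in viewer.recognise(t,p)])
E
```

```text
pics
0.017 {'time_s': 0.0, 'qpos': array([ 1.08538834e+00,  3.00501288e-01,  1.52155740e+00,  1.48469877e-05,
        1.32068161e+00, -6.65744283e-02]), 'joint_vel': array([ 9.07164336e-04, -4.07175354e-04, -6.89712229e-04,  8.27182274e-06,
        2.23247896e-04, -8.68582383e-04]), 'tau': array([-7.49063183e-04, -5.31810093e+01, -3.52744353e+01,  7.07768602e-02,
        2.43422430e-02, -9.95453934e-05]), 'ee_pos': array([0.2235617 , 0.50226316, 0.22187977]), 'eef_rot': array([-3.14044850e+00, -9.06966892e-05,  2.72275536e+00]), 'force': array([ 0.12431225, -0.55023457,  0.48114219]), 'moment': array([-0.06477492, -0.01102972,  0.01460435]), 'grip_force': 0.0, 'grip_width': 0.09378243353059099}
top [[ 0.06671062 -0.99776553  0.00369308]
 [-0.97426039 -0.06593695 -0.21556674]
 [ 0.21532858  0.01078257 -0.97648213]] [0.04071561 0.49953711 1.61788911] 591.4453684399504 330.5551323368628 247.24050505465942
stand [([307.0, 168.0, 357.0, 215.0], 0.93), ([402.0, 306.0, 462.0, 359.0], 0.92), ([201.0, 306.0, 249.0, 359.0], 0.59)]
rack [([308.0, 214.0, 380.0, 297.0], 0.79)]
panel [([312.0, 161
[... 588 characters left out ...]
8245  1.06335575] 458.44314035764165 325.9338695970744 240.39697145794617
stand [([193.0, 191.0, 243.0, 231.0], 0.87), ([214.0, 341.0, 296.0, 423.0], 0.82)]
rack [([265.0, 202.0, 370.0, 301.0], 0.82)]
panel [([362.0, 228.0, 424.0, 266.0], 0.94), ([269.0, 202.0, 369.0, 301.0], 0.54)]
spatula [([329.0, 316.0, 363.0, 388.0], 0.95)]
spatula_grip [([328.0, 318.0, 365.0, 388.0], 0.77)]
spatula_blade [([330.0, 320.0, 365.0, 388.0], 0.72)]
yellow_tin [([267.0, 175.0, 295.0, 217.0], 0.88), ([267.0, 200.0, 370.0, 302.0], 0.52)]
red_pot [([323.0, 174.0, 353.0, 206.0], 0.86)]
blue_jar [([470.0, 370.0, 510.0, 406.0], 0.96), ([330.0, 317.0, 362.0, 386.0], 0.45)]
brush [([284.0, 171.0, 343.0, 182.0], 0.8)]
```

Run:
```python
import cv2
a=cv2.imread("pics/top0.png")[120:400,160:520]; b=cv2.imread("pics/side0.png")[160:440,150:530]
cv2.imwrite("pics/top0c.png",cv2.resize(a,None,fx=2.1,fy=2.1,interpolation=cv2.INTER_CUBIC))
cv2.imwrite("pics/side0c.png",cv2.resize(b,None,fx=2.1,fy=2.1,interpolation=cv2.INTER_CUBIC))
```

```text
(no output)
```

View pics/top0c.png

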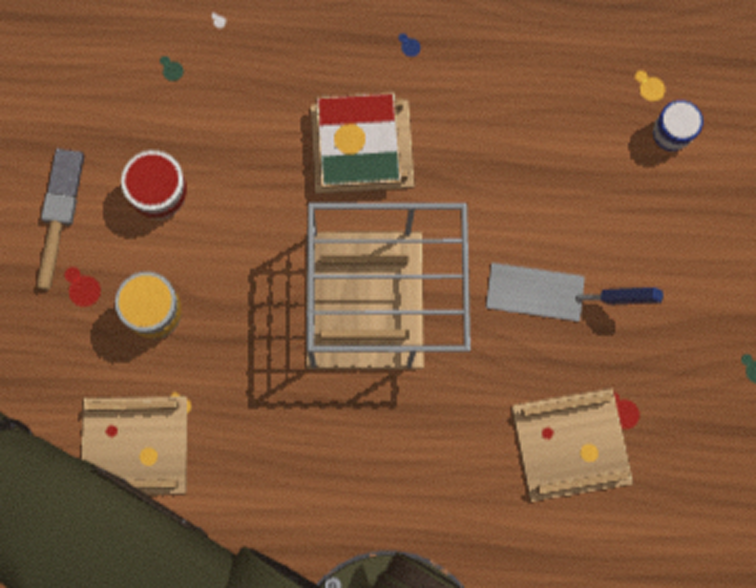

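View pics/side0c.png

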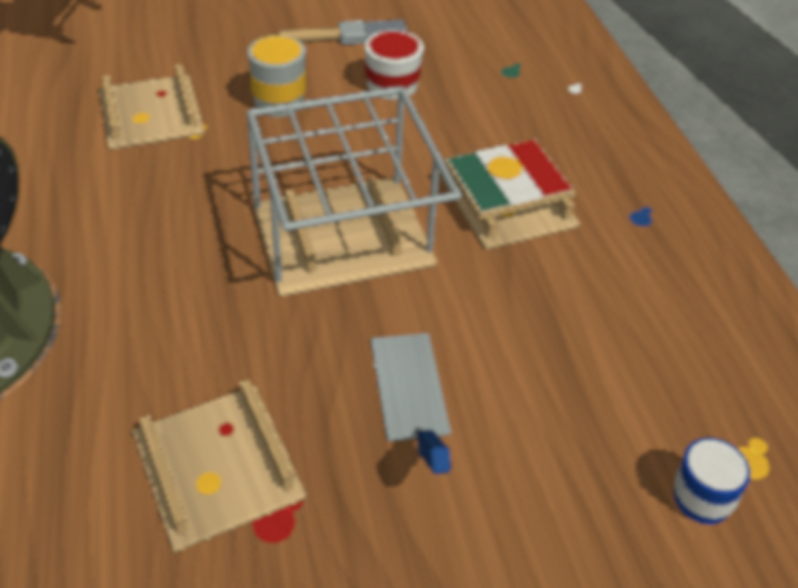

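The stand carrying the panel, top-crop (362,140) = full picture (332,190), is farthest from the base. The look-alikes at (225,332) and (432,332) are bare and nearer. In the side view it is the one under the striped panel at (393,247). The crop confirms the choice. Next I measure the poses.

```bash
cat > h.py <<'E'
import numpy as np, cv2
def ray(p,uv,h):
    uv=np.atleast_2d(uv).astype(float); d=np.c_[(uv[:,0]-p["cx"])/p["fx"],(uv[:,1]-p["cy"])/p["fy"],np.ones(len(uv))]@p["R"]
    c=-p["R"].T@p["t"]; return c+d*((h-c[2])/d[:,2])[:,None]
def cloud(p):
    v,u=np.mgrid[:480,:640]; z=p["z_map"]; X=np.stack([(u-p["cx"])/p["fx"]*z,(v-p["cy"])/p["fy"]*z,z],-1)
    return (X-p["t"])@p["R"]
def proj(p,X):
    c=np.atleast_2d(X)@p["R"].T+p["t"]; return np.c_[c[:,0]/c[:,2]*p["fx"]+p["cx"],c[:,1]/c[:,2]*p["fy"]+p["cy"]]
def rectify(p,h,x0,x1,y0,y1,s=1000):
    # plane z=h to image: rows = +x upward, cols = -y rightward, s px/m
    W,H=int((y1-y0)*s),int((x1-x0)*s); c,r=np.meshgrid(np.arange(W),np.arange(H))
    X=np.stack([x1-r/s,y1-c/s,np.full(c.shape,h)],-1).reshape(-1,3)
    m=proj(p,X).astype(np.float32).reshape(H,W,2)
    return cv2.remap(p["img"],m[...,0],m[...,1],cv2.INTER_CUBIC)
def rect(P):
    (c,s,a)=cv2.minAreaRect((P[:,:2]*1000).astype(np.float32)); return np.round(c,1),np.round(s,1),round(a,2)
E
python3 - <<'E'
import pickle; from h import *
out=[]
for n in ("top","side"):
    p=pickle.load(open(n+".pkl","rb")); X=cloud(p); z=X[...,2]
    R=p["img"].astype(int)
    # depth noise on bench
    print(n,"bench z",np.median(z[(abs(X[...,0]-.45)<.02)&(abs(X[...,1]+.05)<.3)]))
    b=cv2.boundingRect(np.int32(proj(p,[[.5,-.6,0],[.9,.1,0]])))
    wc=X[...,0:2]
    def rep(name,m):
        print(name,m.sum(),rect(X[m]),np.round(np.median(X[m],0),4)) if m.sum()>5 else print(name,m.sum())
    reg=lambda l,t,r,bb:(np.mgrid[:480,:640][1]>=l)&(np.mgrid[:480,:640][1]<=r)&(np.mgrid[:480,:640][0]>=t)&(np.mgrid[:480,:640][0]<=bb)
    g={"top":dict(panel=(300,155,362,222),rack=(300,206,392,305),spat=(385,238,485,280)),"side":dict(panel=(352,220,434,280),rack=(260,196,376,306),spat=(322,310,372,392))}[n]
    rep("panel",reg(*g["panel"])&(z>.036)&(z<.055))
    rep("stand board",reg(*g["panel"])&(z>.004)&(z<.014))
    rep("shelf",reg(*g["rack"])&(z>.145)&(z<.165))
    rep("battens",reg(*g["rack"])&(z>.026)&(z<.040))
    rep("board",reg(*g["rack"])&(z>.005)&(z<.012))
    blue=(R[...,2]>R[...,0]*1.3+8)
    rep("handle",reg(*g["spat"])&blue)
    gray=(abs(R[...,2]-R[...,0])<30)&(R[...,1]>90)
    m=reg(*g["spat"])&gray
    v,u=np.nonzero(m); print("blade",rect(ray(p,np.c_[u,v],.003)))
    wx=lambda h,x0,x1,y0,y1:rectify(p,h,x0,x1,y0,y1)
    if n=="top":
        print(proj(p,[[.6,0,0]]))
    print({k:np.round(ray(p,[[(q[0]+q[2])/2,(q[1]+q[3])/2]],.02),3).tolist() for k,q in g.items()})
E
```

```text
top bench z 0.002271818556126534
panel 1607 (array([681.2,  84.3]), array([133. , 117.7]), 9.03) [0.6781 0.0869 0.0446]
stand board 665 (array([686.2,  84.4]), array([209.7, 186.9]), 4.33) [0.6797 0.0558 0.0067]
shelf 1252 (array([464.3,  35.8]), array([192.6, 204.3]), 4.05) [0.4634 0.0362 0.1575]
battens 358 (array([494. ,  68.9]), array([257.8, 129.7]), 3.48) [0.5088 0.0634 0.0336]
board 2057 (array([487.7,  27.5]), array([294.1, 271.6]), 3.86) [0.4697 0.05   0.0078]
handle 98 (array([ 480.6, -290.5]), array([67.7, 13.8]), 83.33) [ 0.4807 -0.2945  0.0818]
blade (array([ 489. , -175.4]), array([139. ,  64.8]), 85.52)
[[357.88891304 218.45877581]]
{'panel': [[0.681, 0.085, 0.02]], 'rack': [[0.482, 0.029, 0.02]], 'spat': [[0.489, -0.228, 0.02]]}
side bench z 0.0022315010580916048
panel 1503 (array([647. ,  76.7]), array([201. , 122.8]), 7.6) [0.6772 0.0762 0.0462]
stand board 802 (array([699.9, 106.2]), array([258.5, 241.4]), 77.76) [0.6835 0.0339 0.0086]
shelf 1285 (array([465.1,  33.7]), array([191.6, 207.2]), 4.07) [0.4652 0.0132 0.1588]
battens 524 (array([494.1, 171.2]), array([363.1, 261.8]), 89.52) [0.4823 0.0953 0.0347]
board 2587 (array([503.5, 164.2]), array([455.4, 355.8]), 79.75) [0.4678 0.0465 0.0091]
handle 198 (array([ 405.7, -521.1]), array([540.1,  28.4]), 71.55) [ 0.4775 -0.3144  0.0895]
blade (array([ 490.1, -186.2]), array([158.8,  65.3]), 85.45)
{'panel': [[0.688, 0.085, 0.02]], 'rack': [[0.49, 0.119, 0.02]], 'spat': [[0.488, -0.207, 0.02]]}
```

Run:
```python
import pickle; from h import *
P=[pickle.load(open(n+".pkl","rb")) for n in ("top","side")]
rows=[]
for p in P:
    row=[]
    for h,x0,x1,y0,y1 in ((.044,.58,.78,-.02,.18),(.034,.36,.56,-.04,.16),(.003,.40,.60,-.29,-.09)):
        r=rectify(p,h,x0,x1,y0,y1,1300)[:,:,::-1].copy()
        for k in range(0,200,20):
            c=int(k*1.3); r[::4,c]=(r[::4,c]*.5).astype(np.uint8); r[c,::4]=(r[c,::4]*.5).astype(np.uint8)
        row.append(r)
    rows.append(np.hstack(row))
cv2.imwrite("pics/rect.png",np.vstack(rows))
# colour fits
for p in P:
    for name,h,a,f in (("panel",.044,(.58,.78,-.02,.18),lambda i:((i.max(-1)-i.min(-1)>75)&~((i[...,0]>i[...,1]*1.15)&(i[...,1]>i[...,2]*1.2)&(i[...,0]-i[...,1]<60)&(i[...,1]>60)&(i[...,2]<170)&(i[...,0]<225)))|((i.min(-1)>150))),
                       ("green",.044,(.58,.78,-.02,.18),lambda i:(i[...,1]>i[...,0]*1.15)),("red",.044,(.58,.78,-.02,.18),lambda i:(i[...,0]>90)&(i[...,1]<.38*i[...,0])),
                       ("blade",.003,(.40,.60,-.29,-.09),lambda i:(abs(i[...,0]-i[...,2])<32)&(i[...,1]>95))):
        i=rectify(p,h,*a,2000).astype(int); m=f(i).astype(np.uint8)
        m=cv2.morphologyEx(m,cv2.MORPH_OPEN,np.ones((19,19)))
        c=max(cv2.findContours(m,0,1)[0],key=cv2.contourArea)[:,0]
        W=np.c_[a[1]-c[:,1]/2000,a[3]-c[:,0]/2000]; print(name,rect(W))
```

```text
Traceback (most recent call last):
ValueError: all the input array dimensions except for the concatenation axis must match exactly, but along dimension 0, the array at index 0 has size 260 and the array at index 2 has size 259
```

```bash
sed -i 's/W,H=int((y1-y0)\*s),int((x1-x0)\*s)/W,H=round((y1-y0)*s),round((x1-x0)*s)/' h.py
python3 - <<'E'
import pickle; from h import *
P=[pickle.load(open(n+".pkl","rb")) for n in ("top","side")]
rows=[]
for p in P:
    row=[]
    for h,x0,x1,y0,y1 in ((.044,.58,.78,-.02,.18),(.034,.36,.56,-.04,.16),(.003,.40,.60,-.29,-.09)):
        r=rectify(p,h,x0,x1,y0,y1,1300)[:,:,::-1].copy()
        for k in range(0,200,20):
            c=int(k*1.3); r[::4,c]=(r[::4,c]*.5).astype(np.uint8); r[c,::4]=(r[c,::4]*.5).astype(np.uint8)
        row.append(r)
    rows.append(np.hstack(row))
cv2.imwrite("pics/rect.png",np.vstack(rows))
for p in P:
    for name,h,a,f in (
                       ("green",.044,(.58,.78,-.02,.18),lambda i:(i[...,1]>i[...,0]*1.15)),("red",.044,(.58,.78,-.02,.18),lambda i:(i[...,0]>90)&(i[...,1]<.38*i[...,0])),
                       ("blade",.003,(.40,.60,-.29,-.09),lambda i:(abs(i[...,0]-i[...,2])<32)&(i[...,1]>95))):
        i=rectify(p,h,*a,2000).astype(int); m=f(i).astype(np.uint8)
        m=cv2.morphologyEx(m,cv2.MORPH_OPEN,np.ones((19,19)))
        c=max(cv2.findContours(m,0,1)[0],key=cv2.contourArea)[:,0]
        W=np.c_[a[1]-c[:,1]/2000,a[3]-c[:,0]/2000]; print(name,rect(W))
E
```

```text
green (array([640. ,  81.7]), array([ 38. , 102.1]), 7.82)
red (array([723.6,  93.4]), array([ 36.2, 100.5]), 7.51)
blade (array([ 489.4, -171.1]), array([130.7,  65.3]), 85.6)
green (array([641.8,  83.8]), array([ 37.8, 101.5]), 7.85)
red (array([726.1,  95.5]), array([33.8, 98.1]), 7.43)
blade (array([ 491.2, -172.1]), array([132.5,  65.5]), 85.53)
```

View pics/rect.png

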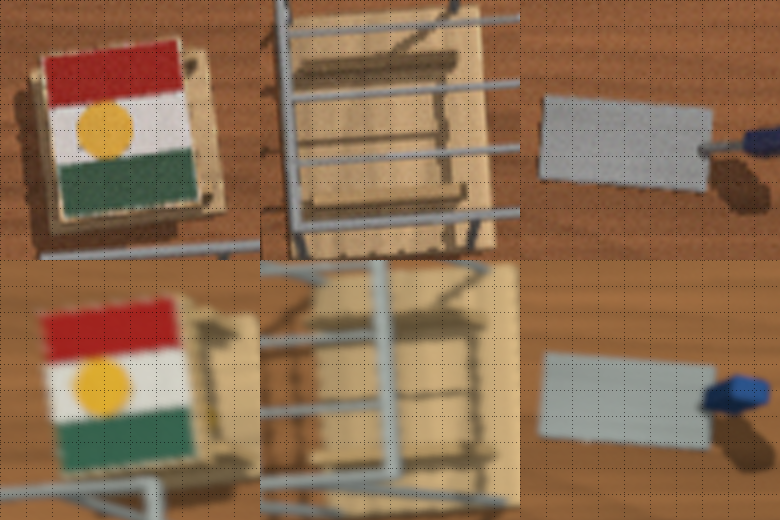

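Run:
```python
import pickle; from h import *
P=[pickle.load(open(n+".pkl","rb")) for n in ("top","side")]
vis=[]
for k,p in enumerate(P):
  for name,a in (("stand",(.58,.78,-.03,.19)),("rack",(.34,.60,-.05,.17))):
    i=cv2.GaussianBlur(rectify(p,.008,*a,2000),(5,5),0).astype(int)
    m=((i[...,1]>112)&(i[...,0]-i[...,2]>30)&(i[...,1]>.7*i[...,0])).astype(np.uint8)
    m=cv2.morphologyEx(m,cv2.MORPH_OPEN,np.ones((9,9)))
    vis.append(cv2.resize(np.hstack([i[...,::-1].astype(np.uint8),np.repeat(m[...,None]*255,3,2)]),(400,240)))
    pts=[]
    for r in range(0,m.shape[0],4):   # right edge: last wood col
        c=np.nonzero(m[r])[0]
        if len(c)>30: pts.append((a[1]-r/2000,a[3]-c[-1]/2000))
    pts=np.array(pts); pts=pts[10:-10]
    for _ in range(6):
        f=np.polyfit(pts[:,0],pts[:,1],1); e=abs(pts[:,1]-np.polyval(f,pts[:,0])); pts=pts[e<max(.002,2*np.median(e))]
    xm={"stand":.68,"rack":.46}[name]
    print(k,name,"right edge slope deg",np.degrees(np.arctan(f[0])),"y at xm",np.polyval(f,xm),len(pts))
    for lab,idx in (("near",-1),("far",0)):
        pts=[]
        for c in range(0,m.shape[1],4):
            r=np.nonzero(m[:,c])[0]
            if len(r)>30: pts.append((a[1]-r[idx]/2000,a[3]-c/2000))
        pts=np.array(pts)[5:-5]
        for _ in range(6):
            f=np.polyfit(pts[:,1],pts[:,0],1); e=abs(pts[:,0]-np.polyval(f,pts[:,1])); pts=pts[e<max(.002,2*np.median(e))]
        print("   ",lab,"slope deg",-np.degrees(np.arctan(f[0])),"x at y=.06",np.polyval(f,.06),"x at .09",np.polyval(f,.09),len(pts))
cv2.imwrite("pics/masks.png",np.vstack([np.hstack(vis[:2]),np.hstack(vis[2:])]))
```

```text
0 stand right edge slope deg 6.765342898960206 y at xm 0.011332818532818548 36
    near slope deg -16.93835458943261 x at y=.06 0.6565417332841389 x at .09 0.6656783708440945 12
    far slope deg 30.918473625168545 x at y=.06 0.7369207223833377 x at .09 0.718952952807804 19
0 rack right edge slope deg 3.7600442445049915 y at xm -0.016274065965110517 67
    near slope deg 4.715643948207909 x at y=.06 0.3699199326603633 x at .09 0.3674452369837215 47
    far slope deg 3.5401164749521667 x at y=.06 0.5580903545991814 x at .09 0.5562343915744806 50
1 stand right edge slope deg 6.282055655295403 y at xm 0.004608571428571434 50
    near slope deg -19.277798985244864 x at y=.06 0.6475198241742843 x at .09 0.6580126265279672 44
    far slope deg 19.407769079013953 x at y=.06 0.7501636010956729 x at .09 0.739594360816053 21
1 rack right edge slope deg 3.8563596992025375 y at xm -0.023228105954055295 80
    near slope deg 3.2468035207282018 x at y=.06 0.3701718921549762 x at .09 0.3684700477651132 44
    far slope deg 2.4193511268754273 x at y=.06 0.5636300302338929 x at .09 0.5623625075234804 49
```

View pics/masks.png

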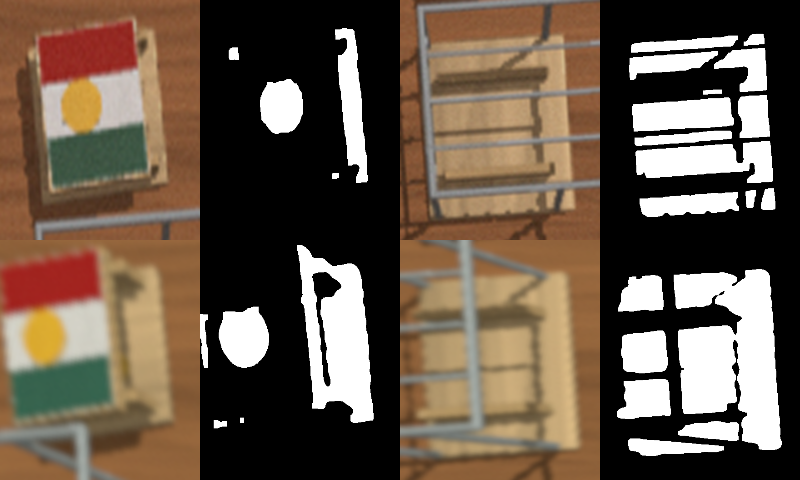

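```bash
cat >> h.py <<'E'
from scipy.spatial.transform import Rotation as Ro
def sframe(yaw): c,s=np.cos(np.radians(yaw)),np.sin(np.radians(yaw)); return np.array([[c,-s,0],[s,c,0],[0,0,1]])
A=np.array([[1,0,1],[0,-2**.5,0],[1,0,-1]])/2**.5   # tool axes (cols) in spatula axes
def tool_for(blade,yaw,g=(-.132,0,.0616),T=A): S=sframe(yaw); return np.array(blade)+S@np.array(g),S@T
def delta(pos,R,rows=1,o=None):
    from station import telemetry
    o=o or telemetry.get_obs(); R0=Ro.from_euler("xyz",o["eef_rot"]).as_matrix()
    d=R0.T@(np.array(pos)-o["ee_pos"])/.1/rows; r=Ro.from_matrix(R0.T@R).as_rotvec()/(np.pi/2)/rows
    print("pos",np.round(o["ee_pos"],4),"shift/row",np.round(d,4),"turn/row",np.round(r,4),"| t",round(o["time_s"],2),"q",np.round(o["qpos"],2),"F",np.round(o["force"],1),"w",round(o["grip_width"],4),"g",round(o["grip_force"],1))
    return d,r
E
python3 - <<'E'
from h import *
g,T=tool_for((.4911,-.1616,.0015),85.55)
print(g); pre=g-T[:,2]*.09; print(pre)
delta([pre[0],pre[1],.26],T,1)
E
```

```text
[ 0.48085824 -0.29320208  0.0631    ]
[ 0.4759205  -0.35664984  0.12673961]
pos [0.2236 0.5025 0.2224] shift/row [-5.7985 -6.8228 -0.376 ] turn/row [-0.3066  0.4341  0.7401] | t 1.1 q [ 1.09  0.3   1.52  0.    1.32 -0.07] F [-0.6 -0.2  0.3] w 0.0941 g 0.0
```

step_arm(
  plan=[
    {"dx": -0.29,"dy": -0.341,"dz": -0.019,"claw": 0},
    {"dx": -0.29,"dy": -0.341,"dz": -0.019,"claw": 0},
    {"dx": -0.29,"dy": -0.341,"dz": -0.019,"claw": 0},
    {"dx": -0.29,"dy": -0.341,"dz": -0.019,"claw": 0},
    {"dx": -0.29,"dy": -0.341,"dz": -0.019,"claw": 0},
    {"dx": -0.29,"dy": -0.341,"dz": -0.019,"claw": 0},
    {"dx": -0.29,"dy": -0.341,"dz": -0.019,"claw": 0},
    {"dx": -0.29,"dy": -0.341,"dz": -0.019,"claw": 0},
    {"dx": -0.29,"dy": -0.341,"dz": -0.019,"claw": 0},
    {"dx": -0.29,"dy": -0.341,"dz": -0.019,"claw": 0},
  ],
)

```text
$.plan[0]: bad value
```

step_arm(
  plan=[
    {"dx": -0.29,"dy": -0.341,"dz": -0.019,"claw": 0},
    {"dx": -0.29,"dy": -0.341,"dz": -0.019,"claw": 0},
    {"dx": -0.29,"dy": -0.341,"dz": -0.019,"claw": 0},
    {"dx": -0.29,"dy": -0.341,"dz": -0.019,"claw": 0},
    {"dx": -0.29,"dy": -0.341,"dz": -0.019,"claw": 0},
    {"dx": -0.29,"dy": -0.341,"dz": -0.019,"claw": 0},
    {"dx": -0.29,"dy": -0.341,"dz": -0.019,"claw": 0},
    {"dx": -0.29,"dy": -0.341,"dz": -0.019,"claw": 0},
    {"dx": -0.29,"dy": -0.341,"dz": -0.019,"claw": 0},
    {"dx": -0.29,"dy": -0.341,"dz": -0.019,"claw": 0},
  ],
)

```text
$.plan[0]: bad value
```

step_arm(
  plan=[
    {"rx": -0.03066,"ry": 0.04341,"rz": 0.07401,"claw": 0},
    {"rx": -0.03066,"ry": 0.04341,"rz": 0.07401,"claw": 0},
    {"rx": -0.03066,"ry": 0.04341,"rz": 0.07401,"claw": 0},
    {"rx": -0.03066,"ry": 0.04341,"rz": 0.07401,"claw": 0},
    {"rx": -0.03066,"ry": 0.04341,"rz": 0.07401,"claw": 0},
    {"rx": -0.03066,"ry": 0.04341,"rz": 0.07401,"claw": 0},
    {"rx": -0.03066,"ry": 0.04341,"rz": 0.07401,"claw": 0},
    {"rx": -0.03066,"ry": 0.04341,"rz": 0.07401,"claw": 0},
    {"rx": -0.03066,"ry": 0.04341,"rz": 0.07401,"claw": 0},
    {"rx": -0.03066,"ry": 0.04341,"rz": 0.07401,"claw": 0},
  ],
)

```text
$.plan[0]: bad value
```

Run:
```python
from h import *
g,T=tool_for((.4911,-.1616,.0015),85.55)
delta(g-T[:,2]*.085,T,1)
```

```text
pos [0.2236 0.5025 0.2224] shift/row [-5.7868 -6.7894  0.9919] turn/row [-0.3066  0.4341  0.7401] | t 1.1 q [ 1.09  0.3   1.52  0.    1.32 -0.07] F [-0.6 -0.2  0.3] w 0.0941 g 0.0
```

step_arm(
  plan=[
    {"dx": -0.29,"dy": -0.34,"dz": -0.02,"rx": 0,"ry": 0,"rz": 0,"claw": 0},
    {"dx": -0.29,"dy": -0.34,"dz": -0.02,"rx": 0,"ry": 0,"rz": 0,"claw": 0},
    {"dx": -0.29,"dy": -0.34,"dz": -0.02,"rx": 0,"ry": 0,"rz": 0,"claw": 0},
    {"dx": -0.29,"dy": -0.34,"dz": -0.02,"rx": 0,"ry": 0,"rz": 0,"claw": 0},
    {"dx": -0.29,"dy": -0.34,"dz": -0.02,"rx": 0,"ry": 0,"rz": 0,"claw": 0},
    {"dx": -0.29,"dy": -0.34,"dz": -0.02,"rx": 0,"ry": 0,"rz": 0,"claw": 0},
    {"dx": -0.29,"dy": -0.34,"dz": -0.02,"rx": 0,"ry": 0,"rz": 0,"claw": 0},
    {"dx": -0.29,"dy": -0.34,"dz": -0.02,"rx": 0,"ry": 0,"rz": 0,"claw": 0},
    {"dx": -0.29,"dy": -0.34,"dz": -0.02,"rx": 0,"ry": 0,"rz": 0,"claw": 0},
    {"dx": -0.29,"dy": -0.34,"dz": -0.02,"rx": 0,"ry": 0,"rz": 0,"claw": 0},
  ],
)

```text
time_s: 2.1
ee_pos: [0.3504, 0.0722, 0.2428]
eef_rot: [3.141, 0.001, 2.723]
force: [1.8, -0.3, -0.2]
grip_width: 0.094
grip_force: 0.0
```

step_arm(
  plan=[
    {"dx": -0.29,"dy": -0.34,"dz": -0.02,"rx": 0,"ry": 0,"rz": 0,"claw": 0},
    {"dx": -0.29,"dy": -0.34,"dz": -0.02,"rx": 0,"ry": 0,"rz": 0,"claw": 0},
    {"dx": -0.29,"dy": -0.34,"dz": -0.02,"rx": 0,"ry": 0,"rz": 0,"claw": 0},
    {"dx": -0.29,"dy": -0.34,"dz": -0.02,"rx": 0,"ry": 0,"rz": 0,"claw": 0},
    {"dx": -0.29,"dy": -0.34,"dz": -0.02,"rx": 0,"ry": 0,"rz": 0,"claw": 0},
    {"dx": -0.29,"dy": -0.34,"dz": -0.02,"rx": 0,"ry": 0,"rz": 0,"claw": 0},
    {"dx": -0.29,"dy": -0.34,"dz": -0.02,"rx": 0,"ry": 0,"rz": 0,"claw": 0},
    {"dx": -0.29,"dy": -0.34,"dz": -0.02,"rx": 0,"ry": 0,"rz": 0,"claw": 0},
    {"dx": -0.29,"dy": -0.34,"dz": -0.02,"rx": 0,"ry": 0,"rz": 0,"claw": 0},
    {"dx": -0.29,"dy": -0.34,"dz": -0.02,"rx": 0,"ry": 0,"rz": 0,"claw": 0},
  ],
)

```text
time_s: 3.1
ee_pos: [0.4772, -0.3565, 0.2625]
eef_rot: [-3.142, 0.0, 2.723]
force: [1.4, 0.8, 0.4]
grip_width: 0.094
grip_force: 0.0
```

step_arm(
  plan=[
    {"dx": 0,"dy": 0,"dz": 0,"rx": -0.0307,"ry": 0.0434,"rz": 0.074,"claw": 0},
    {"dx": 0,"dy": 0,"dz": 0,"rx": -0.0307,"ry": 0.0434,"rz": 0.074,"claw": 0},
    {"dx": 0,"dy": 0,"dz": 0,"rx": -0.0307,"ry": 0.0434,"rz": 0.074,"claw": 0},
    {"dx": 0,"dy": 0,"dz": 0,"rx": -0.0307,"ry": 0.0434,"rz": 0.074,"claw": 0},
    {"dx": 0,"dy": 0,"dz": 0,"rx": -0.0307,"ry": 0.0434,"rz": 0.074,"claw": 0},
    {"dx": 0,"dy": 0,"dz": 0,"rx": -0.0307,"ry": 0.0434,"rz": 0.074,"claw": 0},
    {"dx": 0,"dy": 0,"dz": 0,"rx": -0.0307,"ry": 0.0434,"rz": 0.074,"claw": 0},
    {"dx": 0,"dy": 0,"dz": 0,"rx": -0.0307,"ry": 0.0434,"rz": 0.074,"claw": 0},
    {"dx": 0,"dy": 0,"dz": 0,"rx": -0.0307,"ry": 0.0434,"rz": 0.074,"claw": 0},
    {"dx": 0,"dy": 0,"dz": 0,"rx": -0.0307,"ry": 0.0434,"rz": 0.074,"claw": 0},
  ],
)

```text
time_s: 4.1
ee_pos: [0.4771, -0.3548, 0.2622]
eef_rot: [-3.139, -0.789, 1.487]
force: [0.4, 0.4, 0.3]
grip_width: 0.094
grip_force: 0.0
```

Run:
```python
from h import *
g,T=tool_for((.4911,-.1616,.0015),85.55)
delta(g-T[:,2]*.085,T,1)
```

```text
pos [ 0.4771 -0.3548  0.2622] shift/row [-0.9749 -0.0077  0.9911] turn/row [ 0.0013 -0.0022 -0.0029] | t 4.1 q [-0.91  0.69  1.03  0.55  1.99 -0.75] F [0.4 0.4 0.3] w 0.094 g 0.0
```

step_arm(
  plan=[
    {"dx": -0.244,"dy": 0,"dz": 0.248,"rx": 0.0013,"ry": -0.0022,"rz": -0.0029,"claw": 0},
    {"dx": -0.244,"dy": 0,"dz": 0.248,"rx": 0,"ry": 0,"rz": 0,"claw": 0},
    {"dx": -0.244,"dy": 0,"dz": 0.248,"rx": 0,"ry": 0,"rz": 0,"claw": 0},
    {"dx": -0.244,"dy": 0,"dz": 0.248,"rx": 0,"ry": 0,"rz": 0,"claw": 0},
    {"dx": 0,"dy": 0,"dz": 0.22,"rx": 0,"ry": 0,"rz": 0,"claw": 0},
    {"dx": 0,"dy": 0,"dz": 0.22,"rx": 0,"ry": 0,"rz": 0,"claw": 0},
    {"dx": 0,"dy": 0,"dz": 0.22,"rx": 0,"ry": 0,"rz": 0,"claw": 0},
    {"dx": 0,"dy": 0,"dz": 0.21,"rx": 0,"ry": 0,"rz": 0,"claw": 0},
    {"dx": 0,"dy": 0,"dz": 0,"rx": 0,"ry": 0,"rz": 0,"claw": 0},
  ],
)

```text
time_s: 5.0
ee_pos: [0.4815, -0.2909, 0.06]
eef_rot: [-3.141, -0.785, 1.499]
force: [-0.2, -1.0, 0.6]
grip_width: 0.094
grip_force: 0.0
```

Run:
```python
from h import *
from station import viewer
g,T=tool_for((.4911,-.1616,.0015),85.55)
delta(g+T[:,2]*.002,T,1)
p=viewer.camera("side"); i=rectify(p,.06,.36,.60,-.42,-.10,1600)
cv2.imwrite("pics/grasp.png",cv2.resize(p["img"][280:440,260:420,::-1],None,fx=3.5,fy=3.5,interpolation=cv2.INTER_CUBIC))
```

```text
pos [ 0.4815 -0.2909  0.06  ] shift/row [ 0.0053 -0.005  -0.0185] turn/row [-0.0028  0.0005  0.0025] | t 5.0 q [-0.84  0.81  1.33  0.53  1.61 -0.92] F [-0.2 -1.   0.6] w 0.094 g 0.0
```

View pics/grasp.png

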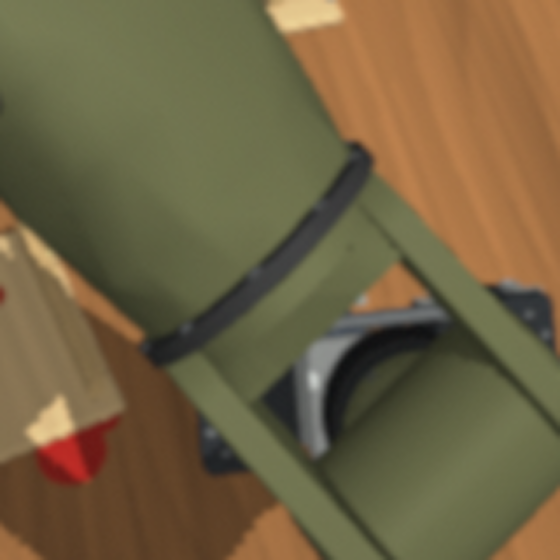

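The side view only shows the forearm and hand covering the spatula. The pose agrees with the estimate to 2 mm, so I close the gripper.

step_arm(
  plan=[
    {"dx": 0,"dy": 0,"dz": 0,"rx": 0,"ry": 0,"rz": 0,"claw": 1},
    {"dx": 0,"dy": 0,"dz": 0,"rx": 0,"ry": 0,"rz": 0,"claw": 1},
    {"dx": 0,"dy": 0,"dz": 0,"rx": 0,"ry": 0,"rz": 0,"claw": 1},
    {"dx": 0,"dy": 0,"dz": 0,"rx": 0,"ry": 0,"rz": 0,"claw": 1},
    {"dx": 0,"dy": 0,"dz": 0,"rx": 0,"ry": 0,"rz": 0,"claw": 1},
    {"dx": 0,"dy": 0,"dz": 0,"rx": 0,"ry": 0,"rz": 0,"claw": 1},
    {"dx": 0,"dy": 0,"dz": 0,"rx": 0,"ry": 0,"rz": 0,"claw": 1},
    {"dx": 0,"dy": 0,"dz": 0,"rx": 0,"ry": 0,"rz": 0,"claw": 1},
  ],
  grip_force=55,
)

```text
time_s: 5.85
ee_pos: [0.482, -0.2927, 0.0616]
eef_rot: [3.138, -0.782, 1.5]
force: [-0.2, 0.3, 0.1]
grip_width: 0.0334
grip_force: 0.0
```

Run:
```python
from h import *
from station import viewer
g,T=tool_for((.4911,-.1616,.0015),85.55)
delta(g,T,1)
p=viewer.camera("top")
a=(.40,.60,-.29,-.09); i=rectify(p,.003,*a,2000).astype(int)
m=((abs(i[...,0]-i[...,2])<32)&(i[...,1]>95)).astype(np.uint8); m=cv2.morphologyEx(m,cv2.MORPH_OPEN,np.ones((19,19)))
c=max(cv2.findContours(m,0,1)[0],key=cv2.contourArea)[:,0]
print(rect(np.c_[a[1]-c[:,1]/2000,a[3]-c[:,0]/2000]))
```

```text
pos [ 0.482  -0.2927  0.0616] shift/row [ 0.0067 -0.0108 -0.0149] turn/row [-0.001   0.002   0.0031] | t 5.85 q [-0.84  0.81  1.33  0.53  1.61 -0.92] F [-0.2  0.3  0.1] w 0.0334 g 0.0
(array([ 498.5, -132.4]), array([52.8, 52.9]), 85.73)
```

step_arm(
  plan=[
    {"dx": 0,"dy": 0,"dz": 0,"rx": 0,"ry": 0,"rz": 0,"claw": 1},
    {"dx": 0,"dy": 0,"dz": 0,"rx": 0,"ry": 0,"rz": 0,"claw": 1},
    {"dx": 0,"dy": 0,"dz": 0,"rx": 0,"ry": 0,"rz": 0,"claw": 1},
    {"dx": 0,"dy": 0,"dz": 0,"rx": 0,"ry": 0,"rz": 0,"claw": 1},
    {"dx": 0,"dy": 0,"dz": 0,"rx": 0,"ry": 0,"rz": 0,"claw": 1},
  ],
)

```text
time_s: 6.4
ee_pos: [0.482, -0.2927, 0.0616]
eef_rot: [3.138, -0.782, 1.5]
force: [0.1, 1.1, -0.2]
grip_width: 0.0179
grip_force: 55.0
```

Run:
```python
from h import *
from station import viewer
g,T=tool_for((.4911,-.1616,.0015),85.55)
delta(g,T,1)
p=viewer.camera("top");delta(g,T,1)
cv2.imwrite("pics/grasp2.png",np.hstack([rectify(p,.003,.40,.60,-.29,-.02,1500)[:,:,::-1],cv2.resize(p["img"][200:320,340:520,::-1],(390,300))]))
```

```text
pos [ 0.482  -0.2927  0.0616] shift/row [ 0.0066 -0.0107 -0.0148] turn/row [-0.001   0.002   0.0031] | t 6.4 q [-0.84  0.81  1.33  0.53  1.61 -0.92] F [ 0.1  1.1 -0.2] w 0.0179 g 55.0
pos [ 0.482  -0.2927  0.0616] shift/row [ 0.0065 -0.0108 -0.0147] turn/row [-0.0009  0.002   0.0031] | t 6.45 q [-0.84  0.81  1.33  0.53  1.61 -0.92] F [ 0.6 -0.2  0.1] w 0.0177 g 55.0
```

View pics/grasp2.png

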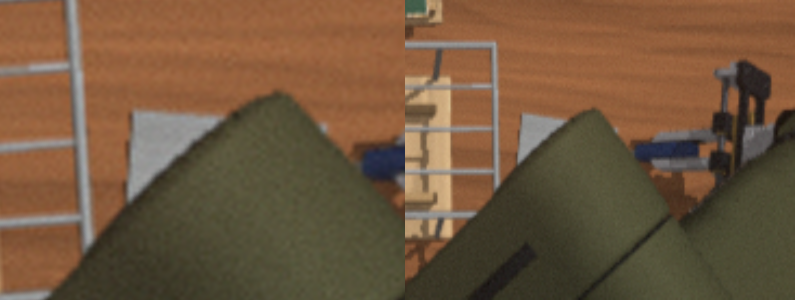

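```bash
cat >> h.py <<'E'
import json,os
def grasp_T():
    d=np.load("T.npy"); return d
def goto(blade,yaw,rows=1):
    pos,R=tool_for(blade,yaw,(-.1315,0,.0601),grasp_T()); return delta(pos,R,rows)
E
python3 - <<'E'
from h import *
R0=Ro.from_euler("xyz",[3.138,-.782,1.5]).as_matrix(); z=R0[:,2]; yaw=np.degrees(np.arctan2(z[1],z[0])); y2=np.degrees(np.arctan2(R0[0,1],-R0[1,1]))
print(yaw,y2); yaw=-np.degrees(np.arctan2(-R0[1,1],R0[0,1]))+90 ; print(yaw)
yaw=np.degrees(np.arctan2(-(-R0[0,1]),-R0[1,1]*-1)); 
ys=-R0[:,1]; yaw=np.degrees(np.arctan2(-ys[0],ys[1])); print("yaw",yaw)
np.save("T.npy",sframe(yaw).T@R0); print(sframe(yaw).T@R0)
x=np.array([-.134,.991,0]); p=np.array([.683,.0885,0])
goto((.491,-.162,.08),85.9); goto(p-.13*x+[0,0,.08],97.7)
E
```

```text
85.65156903220027 85.7986108008056
85.7986108008056
yaw 85.7986108008056
[[ 7.09503284e-01 -9.00343935e-17  7.04702128e-01]
 [ 1.79628728e-03 -9.99996751e-01 -1.80852544e-03]
 [ 7.04699839e-01  2.54900221e-03 -7.09500979e-01]]
pos [ 0.482  -0.2927  0.0616] shift/row [ 0.5498 -0.0016 -0.5602] turn/row [ 0.0007 -0.0001 -0.0008] | t 6.45 q [-0.84  0.81  1.33  0.53  1.61 -0.92] F [ 0.6 -0.2  0.1] w 0.0177 g 55.0
pos [ 0.482  -0.2927  0.0616] shift/row [1.5353 2.267  0.4267] turn/row [ 0.0931  0.0002 -0.0938] | t 6.45 q [-0.84  0.81  1.33  0.53  1.61 -0.92] F [ 0.6 -0.2  0.1] w 0.0177 g 55.0
```

step_arm(
  plan=[
    {"dx": 0.138,"dy": 0,"dz": -0.14,"rx": 0,"ry": 0,"rz": 0,"claw": 1},
    {"dx": 0.138,"dy": 0,"dz": -0.14,"rx": 0,"ry": 0,"rz": 0,"claw": 1},
    {"dx": 0.138,"dy": 0,"dz": -0.14,"rx": 0,"ry": 0,"rz": 0,"claw": 1},
    {"dx": 0.138,"dy": 0,"dz": -0.14,"rx": 0,"ry": 0,"rz": 0,"claw": 1},
  ],
)

```text
time_s: 6.85
ee_pos: [0.4819, -0.2932, 0.1428]
eef_rot: [3.136, -0.781, 1.501]
force: [0.3, 0.9, -1.6]
grip_width: 0.0175
grip_force: 55.0
```

step_arm(
  plan=[
    {"dx": 0.1,"dy": 0.227,"dz": 0.1,"rx": 0.0093,"ry": 0,"rz": -0.0094,"claw": 1},
    {"dx": 0.1,"dy": 0.227,"dz": 0.1,"rx": 0.0093,"ry": 0,"rz": -0.0094,"claw": 1},
    {"dx": 0.1,"dy": 0.227,"dz": 0.1,"rx": 0.0093,"ry": 0,"rz": -0.0094,"claw": 1},
    {"dx": 0.1,"dy": 0.227,"dz": 0.1,"rx": 0.0093,"ry": 0,"rz": -0.0094,"claw": 1},
    {"dx": 0.1,"dy": 0.227,"dz": 0.1,"rx": 0.0093,"ry": 0,"rz": -0.0094,"claw": 1},
    {"dx": 0.1,"dy": 0.227,"dz": 0.1,"rx": 0.0093,"ry": 0,"rz": -0.0094,"claw": 1},
    {"dx": 0.1,"dy": 0.227,"dz": 0.1,"rx": 0.0093,"ry": 0,"rz": -0.0094,"claw": 1},
    {"dx": 0.1,"dy": 0.227,"dz": 0.1,"rx": 0.0093,"ry": 0,"rz": -0.0094,"claw": 1},
    {"dx": 0.1,"dy": 0.227,"dz": 0.1,"rx": 0.0093,"ry": 0,"rz": -0.0094,"claw": 1},
  ],
)

```text
time_s: 7.75
ee_pos: [0.6853, -0.1632, 0.1419]
eef_rot: [3.137, -0.781, 1.689]
force: [-0.2, -0.4, -0.8]
grip_width: 0.0176
grip_force: 55.0
```

Run:
```python
from h import *
x=np.array([-.134,.991,0]); p=np.array([.683,.0885,0])
goto(p-.13*x+[0,0,.08],97.7)
```

```text
pos [ 0.6853 -0.1632  0.1419] shift/row [-0.0923  0.3172 -0.0647] turn/row [ 0.0091  0.0007 -0.0085] | t 7.75 q [-0.5   0.98  0.8   0.64  1.82 -0.6 ] F [-0.2 -0.4 -0.8] w 0.0176 g 55.0
```

step_arm(
  plan=[
    {"dx": -0.046,"dy": 0.16,"dz": -0.032,"rx": 0.009,"ry": 0,"rz": -0.0085,"claw": 1},
    {"dx": -0.046,"dy": 0.16,"dz": -0.032,"rx": 0,"ry": 0,"rz": 0,"claw": 1},
    {"dx": -0.135,"dy": 0,"dz": 0.136,"rx": 0,"ry": 0,"rz": 0,"claw": 1},
    {"dx": -0.135,"dy": 0,"dz": 0.136,"rx": 0,"ry": 0,"rz": 0,"claw": 1},
    {"dx": 0,"dy": 0,"dz": 0,"rx": 0,"ry": 0,"rz": 0,"claw": 1},
    {"dx": 0,"dy": 0,"dz": 0,"rx": 0,"ry": 0,"rz": 0,"claw": 1},
  ],
)

```text
time_s: 8.35
ee_pos: [0.717, -0.171, 0.0998]
eef_rot: [3.14, -0.783, 1.704]
force: [0.2, 0.3, -0.7]
grip_width: 0.0178
grip_force: 55.0
```

Run:
```python
from h import *
from station import viewer
x=np.array([-.134,.991,0]); p=np.array([.683,.0885,0])
goto(p-.13*x+[0,0,.021],97.7)
ims=[]
for n in ("top","side"):
    q=viewer.camera(n); u=proj(q,[[.69,.0,.03]])[0].astype(int); x0,y0=max(u[0]-90,0),max(u[1]-65,0)
    ims.append(cv2.resize(q["img"][y0:y0+130,x0:x0+180,::-1],(400,289),interpolation=cv2.INTER_CUBIC))
    a=(.58,.78,-.16,.02)
    X=cloud(q); m=(abs(X[...,0]-.70)<.05)&(X[...,1]>-.09)&(X[...,1]<0.005)&(X[...,2]>.02)&(X[...,2]<.08)
    I=q["img"].astype(int); m&=(abs(I[...,0]-I[...,2])<32)&(I[...,1]>95)
    if m.sum()>50:
        Y=X[m]; c,_,_,_=np.linalg.lstsq(np.c_[Y-Y.mean(0)][:,:2],Y[:,2]-Y[:,2].mean(),rcond=None); print(n,m.sum(),rect(Y),Y.mean(0),"slopes deg",np.degrees(c))
cv2.imwrite("pics/pre.png",np.hstack(ims))
```

```text
pos [ 0.717  -0.171   0.0998] shift/row [-0.1302  0.0103  0.1338] turn/row [-0.0001 -0.0004 -0.0015] | t 8.35 q [-0.48  1.14  0.62  0.64  1.85 -0.58] F [ 0.2  0.3 -0.7] w 0.0178 g 55.0
top 683 (array([698.7, -42.8]), array([69.1, 94.7]), 3.5) [ 0.69846482 -0.04246355  0.04077095] slopes deg [-0.3082963   0.02790693]
```

View pics/pre.png

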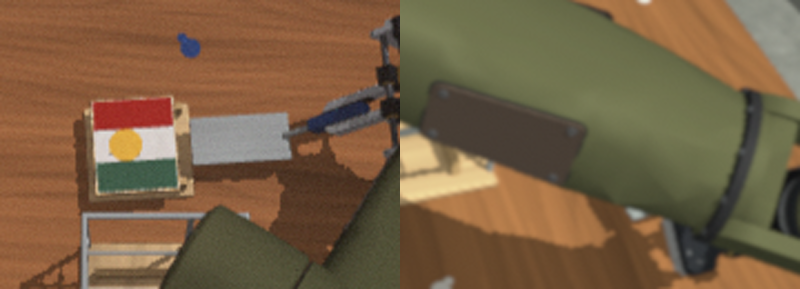

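The blade lies behind the panel's right edge and points at its middle, at (240,140) in the left half. Before advancing I check the blade's alignment and how high the forearm is over the rack.

Run:
```python
from h import *
from station import viewer
q=viewer.camera("top")
a=(.62,.78,-.14,.01); h=.0405
i=rectify(q,h,*a,2000).astype(int)
m=((abs(i[...,0]-i[...,2])<32)&(i[...,1]>95)).astype(np.uint8); m=cv2.morphologyEx(m,cv2.MORPH_OPEN,np.ones((19,19)))
c=max(cv2.findContours(m,0,1)[0],key=cv2.contourArea)[:,0]
r=rect(np.c_[a[1]-c[:,1]/2000,a[3]-c[:,0]/2000]); print("blade",r)
S=sframe(97.7); d=np.r_[r[0]/1000,0]-[.6818,.0875,0]; print("blade rect centre in panel frame",S.T@d)
X=cloud(q)
for y in (-.16,-.12,-.08,-.04,0):
    mm=(abs(X[...,1]-y)<.006)&(X[...,2]>.2); Y=X[mm]
    if len(Y): print(y,[ (round(lo,2),round(Y[(Y[:,0]>lo)&(Y[:,0]<lo+.05),2].mean(),3)) for lo in np.arange(0,.75,.05) if ((Y[:,0]>lo)&(Y[:,0]<lo+.05)).any()])
```

```text
blade (array([701.3, -50.7]), array([ 65.4, 130.5]), 7.66)
blade rect centre in panel frame [-0.13956661 -0.00080728  0.        ]
-0.16 [(np.float64(0.25), np.float64(0.431)), (np.float64(0.3), np.float64(0.459)), (np.float64(0.35), np.float64(0.46)), (np.float64(0.4), np.float64(0.437)), (np.float64(0.45), np.float64(0.416)), (np.float64(0.5), np.float64(0.39))]
-0.12 [(np.float64(0.0), np.float64(0.241)), (np.float64(0.25), np.float64(0.41)), (np.float64(0.3), np.float64(0.447)), (np.float64(0.35), np.float64(0.464)), (np.float64(0.4), np.float64(0.441)), (np.float64(0.45), np.float64(0.4))]
-0.08 [(np.float64(0.0), np.float64(0.259)), (np.float64(0.3), np.float64(0.435)), (np.float64(0.35), np.float64(0.461)), (np.float64(0.4), np.float64(0.457)), (np.float64(0.45), np.float64(0.432))]
-0.04 [(np.float64(0.0), np.float64(0.305)), (np.float64(0.05), np.float64(0.298)), (np.float64(0.3), np.float64(0.434)), (np.float64(0.35), np.float64(0.459)), (np.float64(0.4), np.float64(0.465)), (np.float64(0.45), np.float64(0.447))]
0 [(np.float64(0.0), np.float64(0.306)), (np.float64(0.05), np.float64(0.292)), (np.float64(0.2), np.float64(0.374)), (np.float64(0.25), np.float64(0.409)), (np.float64(0.3), np.float64(0.432)), (np.float64(0.35), np.float64(0.457)), (np.float64(0.4), np.float64(0.466)), (np.float64(0.45), np.float64(0.457))]
```

step_arm(
  plan=[
    {"dx": -0.065,"dy": 0,"dz": 0.067,"rx": 0,"ry": 0,"rz": 0,"claw": 1},
    {"dx": -0.065,"dy": 0,"dz": 0.067,"rx": 0,"ry": 0,"rz": 0,"claw": 1},
    {"dx": 0,"dy": 0,"dz": 0,"rx": 0,"ry": 0,"rz": 0,"claw": 1},
    {"dx": 0,"dy": 0,"dz": 0,"rx": 0,"ry": 0,"rz": 0,"claw": 1},
  ],
)

```text
time_s: 8.9
ee_pos: [0.7176, -0.1706, 0.0809]
eef_rot: [3.14, -0.782, 1.705]
force: [0.6, -0.4, -1.4]
grip_width: 0.0176
grip_force: 55.0
```

Run:
```python
from h import *
from station import viewer
x=np.array([-.134,.991,0]); p=np.array([.683,.0885,0])
goto(p-.13*x+[0,0,.021],97.7)
goto(p+[0,0,.021],97.7,10)
q=viewer.camera("top"); X=cloud(q); I=q["img"].astype(int)
m=(abs(X[...,0]-.70)<.05)&(X[...,1]>-.09)&(X[...,1]<0.0)&(X[...,2]>.012)&(X[...,2]<.08)&(abs(I[...,0]-I[...,2])<32)&(I[...,1]>95)
Y=X[m]; c=np.linalg.lstsq((Y-Y.mean(0))[:,:2],Y[:,2]-Y[:,2].mean(),rcond=None)[0]; print(m.sum(),Y.mean(0),"slopes deg",np.degrees(c))
m=(abs(X[...,0]-.683)<.05)&(abs(X[...,1]-.088)<.04); print("panel top z",np.median(X[m][:,2]))
```

```text
pos [ 0.7176 -0.1706  0.0809] shift/row [ 0.0008  0.0047 -0.0024] turn/row [-0.     -0.0001 -0.001 ] | t 8.9 q [-0.48  1.16  0.62  0.64  1.83 -0.6 ] F [ 0.6 -0.4 -1.4] w 0.0176 g 55.0
pos [ 0.7176 -0.1706  0.0809] shift/row [0.0923 0.0003 0.0914] turn/row [-0.     -0.     -0.0001] | t 8.9 q [-0.48  1.16  0.62  0.64  1.83 -0.6 ] F [ 0.6 -0.4 -1.4] w 0.0176 g 55.0
630 [ 0.69895228 -0.04473061  0.0218821 ] slopes deg [-1.01558729 -0.47257301]
panel top z 0.044696795321047485
```

step_arm(
  plan=[
    {"dx": 0.092,"dy": 0,"dz": 0.0914,"rx": 0,"ry": 0,"rz": 0,"claw": 1},
    {"dx": 0.092,"dy": 0,"dz": 0.0914,"rx": 0,"ry": 0,"rz": 0,"claw": 1},
    {"dx": 0.092,"dy": 0,"dz": 0.0914,"rx": 0,"ry": 0,"rz": 0,"claw": 1},
    {"dx": 0.092,"dy": 0,"dz": 0.0914,"rx": 0,"ry": 0,"rz": 0,"claw": 1},
    {"dx": 0.092,"dy": 0,"dz": 0.0914,"rx": 0,"ry": 0,"rz": 0,"claw": 1},
    {"dx": 0.092,"dy": 0,"dz": 0.0914,"rx": 0,"ry": 0,"rz": 0,"claw": 1},
  ],
)

```text
time_s: 9.55
ee_pos: [0.7074, -0.0931, 0.0819]
eef_rot: [3.138, -0.781, 1.707]
force: [0.3, 0.0, -2.5]
grip_width: 0.0181
grip_force: 55.0
```

step_arm(
  plan=[
    {"dx": 0.092,"dy": 0,"dz": 0.0914,"rx": 0,"ry": 0,"rz": 0,"claw": 1},
    {"dx": 0.092,"dy": 0,"dz": 0.0914,"rx": 0,"ry": 0,"rz": 0,"claw": 1},
    {"dx": 0.092,"dy": 0,"dz": 0.0914,"rx": 0,"ry": 0,"rz": 0,"claw": 1},
    {"dx": 0.092,"dy": 0,"dz": 0.0914,"rx": 0,"ry": 0,"rz": 0,"claw": 1},
    {"dx": 0,"dy": 0,"dz": 0,"rx": 0,"ry": 0,"rz": 0,"claw": 1},
    {"dx": 0,"dy": 0,"dz": 0,"rx": 0,"ry": 0,"rz": 0,"claw": 1},
  ],
)

```text
time_s: 10.15
ee_pos: [0.7005, -0.0421, 0.0815]
eef_rot: [3.138, -0.781, 1.707]
force: [0.7, 0.1, -1.2]
grip_width: 0.0177
grip_force: 55.0
```

```bash
cat >> h.py <<'E'
def panel(q,zt,cx=.68,cy=.09,w=.11):
    # top-camera panel pose at top-face height zt from green and red stripes
    a=(cx-w,cx+w,cy-w,cy+w); i=rectify(q,zt,*a,2000).astype(int); out=[]
    for f in (i[...,1]>i[...,0]*1.15,(i[...,0]>90)&(i[...,1]<.38*i[...,0])):
        m=cv2.morphologyEx(f.astype(np.uint8),cv2.MORPH_OPEN,np.ones((15,15)))
        c=max(cv2.findContours(m,0,1)[0],key=cv2.contourArea)[:,0]; r=rect(np.c_[a[1]-c[:,1]/2000,a[3]-c[:,0]/2000]); out.append(r)
    g,r=out; d=r[0]-g[0]; print("panel centre",(g[0]+r[0])/2,"yaw",90+np.degrees(np.arctan2(d[1],d[0])),"stripes",g,r)
    X=cloud(q); c=(g[0]+r[0])/2000; m=(np.hypot(X[...,0]-c[0],X[...,1]-c[1])<.045)&(abs(X[...,2]-zt)<.03); Y=X[m]
    if len(Y)>50: print("top z",Y[:,2].mean(),"slopes deg (x,y)",np.degrees(np.linalg.lstsq((Y-Y.mean(0))[:,:2],Y[:,2]-Y[:,2].mean(),rcond=None)[0]))
E
python3 - <<'E'
from h import *
from station import viewer
p=np.array([.683,.0885,0])
goto(p+[0,0,.021],97.7); goto(p+[0,0,.09],97.7)
panel(viewer.camera("top"),.044)
E
```

```text
pos [ 0.7005 -0.0421  0.0815] shift/row [-0.0012  0.0015  0.0049] turn/row [ 0.0003  0.0003 -0.0005] | t 10.15 q [-0.34  0.98  0.96  0.68  1.62 -0.59] F [ 0.7  0.1 -1.2] w 0.0177 g 55.0
pos [ 0.7005 -0.0421  0.0815] shift/row [ 0.4848  0.003  -0.485 ] turn/row [ 0.0003  0.0003 -0.0005] | t 10.15 q [-0.34  0.98  0.96  0.68  1.62 -0.59] F [ 0.7  0.1 -1.2] w 0.0177 g 55.0
panel centre [681.7   87.55] yaw 97.69787080889766 stripes (array([639.9,  81.9]), array([ 38.5, 102.6]), 7.97) (array([723.5,  93.2]), array([ 36.2, 100.8]), 7.43)
top z 0.04504299529753516 slopes deg (x,y) [-0.74576437  0.43617744]
```

step_arm(
  plan=[
    {"dx": 0.028,"dy": 0,"dz": -0.028,"rx": 0,"ry": 0,"rz": 0,"claw": 1},
    {"dx": 0.028,"dy": 0,"dz": -0.028,"rx": 0,"ry": 0,"rz": 0,"claw": 1},
    {"dx": 0.014,"dy": 0,"dz": -0.014,"rx": 0,"ry": 0,"rz": 0,"claw": 1},
    {"dx": 0.014,"dy": 0,"dz": -0.014,"rx": 0,"ry": 0,"rz": 0,"claw": 1},
    {"dx": 0.014,"dy": 0,"dz": -0.014,"rx": 0,"ry": 0,"rz": 0,"claw": 1},
    {"dx": 0.028,"dy": 0,"dz": -0.028,"rx": 0,"ry": 0,"rz": 0,"claw": 1},
    {"dx": 0.028,"dy": 0,"dz": -0.028,"rx": 0,"ry": 0,"rz": 0,"claw": 1},
    {"dx": 0.028,"dy": 0,"dz": -0.028,"rx": 0,"ry": 0,"rz": 0,"claw": 1},
    {"dx": 0,"dy": 0,"dz": 0,"rx": 0,"ry": 0,"rz": 0,"claw": 1},
    {"dx": 0,"dy": 0,"dz": 0,"rx": 0,"ry": 0,"rz": 0,"claw": 1},
  ],
)

```text
time_s: 11.2
ee_pos: [0.7004, -0.0421, 0.1072]
eef_rot: [3.138, -0.782, 1.706]
force: [0.1, -0.2, -3.6]
grip_width: 0.0179
grip_force: 55.0
```

Run:
```python
from h import *
from station import viewer
p=np.array([.683,.0885,0])
goto(p+[0,0,.09],97.7)
panel(viewer.camera("top"),.055)
```

```text
pos [ 0.7004 -0.0421  0.1072] shift/row [ 0.3041  0.0033 -0.3032] turn/row [ 0.0004  0.0003 -0.0007] | t 11.2 q [-0.34  0.95  0.95  0.68  1.65 -0.57] F [ 0.1 -0.2 -3.6] w 0.0179 g 55.0
panel centre [682.55  88.  ] yaw 97.73773718990272 stripes (array([640.6,  82.3]), array([ 38.8, 103.1]), 7.94) (array([724.5,  93.7]), array([ 36.5, 100.4]), 7.35)
top z 0.059387292847061825 slopes deg (x,y) [-0.2170421   0.74328384]
```

step_arm(
  plan=[
    {"dx": -0.035,"dy": 0,"dz": -0.035,"rx": 0,"ry": 0,"rz": 0,"claw": 1},
    {"dx": -0.07,"dy": 0,"dz": -0.07,"rx": 0,"ry": 0,"rz": 0,"claw": 1},
    {"dx": -0.1,"dy": 0,"dz": -0.1,"rx": 0,"ry": 0,"rz": 0,"claw": 1},
    {"dx": -0.1,"dy": 0,"dz": -0.1,"rx": 0,"ry": 0,"rz": 0,"claw": 1},
    {"dx": -0.1,"dy": 0,"dz": -0.1,"rx": 0,"ry": 0,"rz": 0,"claw": 1},
    {"dx": -0.1,"dy": 0,"dz": -0.1,"rx": 0,"ry": 0,"rz": 0,"claw": 1},
    {"dx": -0.1,"dy": 0,"dz": -0.1,"rx": 0,"ry": 0,"rz": 0,"claw": 1},
    {"dx": -0.1,"dy": 0,"dz": -0.1,"rx": 0,"ry": 0,"rz": 0,"claw": 1},
    {"dx": -0.1,"dy": 0,"dz": -0.1,"rx": 0,"ry": 0,"rz": 0,"claw": 1},
    {"dx": -0.1,"dy": 0,"dz": -0.1,"rx": 0,"ry": 0,"rz": 0,"claw": 1},
  ],
)

```text
time_s: 12.25
ee_pos: [0.7172, -0.1709, 0.1074]
eef_rot: [3.139, -0.782, 1.705]
force: [-0.5, 0.2, -3.3]
grip_width: 0.0179
grip_force: 55.0
```

step_arm(
  plan=[
    {"dx": -0.1,"dy": 0,"dz": -0.1,"rx": 0,"ry": 0,"rz": 0,"claw": 1},
    {"dx": -0.1,"dy": 0,"dz": -0.1,"rx": 0,"ry": 0,"rz": 0,"claw": 1},
    {"dx": -0.05,"dy": 0,"dz": -0.05,"rx": 0,"ry": 0,"rz": 0,"claw": 1},
    {"dx": 0,"dy": 0,"dz": 0,"rx": 0,"ry": 0,"rz": 0,"claw": 1},
  ],
)

```text
time_s: 12.65
ee_pos: [0.7217, -0.2062, 0.1069]
eef_rot: [3.139, -0.782, 1.704]
force: [-0.3, 0.1, -2.9]
grip_width: 0.0179
grip_force: 55.0
```

Run:
```python
from h import *
from station import viewer
panel(viewer.camera("top"),.058,.705,-.07)
goto((.4786,-.156,.048),93.9)
goto((.4786,-.156,.048),93.9,20)
```

```text
panel centre [703.05 -76.5 ] yaw 97.62154489858729 stripes (array([661.2, -82.1]), array([ 38.2, 102.9]), 7.35) (array([744.9, -70.9]), array([ 35.8, 100.7]), 7.42)
top z 0.058963586896842224 slopes deg (x,y) [0.09126557 0.37856385]
pos [ 0.7218 -0.2052  0.1071] shift/row [-0.3478 -2.4302 -0.3654] turn/row [-0.029   0.0001  0.0285] | t 12.7 q [-0.52  1.2   0.47  0.64  1.93 -0.56] F [-0.2  0.6 -2.7] w 0.0178 g 55.0
pos [ 0.7218 -0.2052  0.1071] shift/row [-0.0174 -0.1215 -0.0183] turn/row [-0.0014  0.      0.0014] | t 12.7 q [-0.52  1.2   0.47  0.64  1.93 -0.56] F [-0.2  0.6 -2.7] w 0.0178 g 55.0
```

step_arm(
  plan=[
    {"dx": -0.012,"dy": -0.08,"dz": -0.012,"rx": -0.001,"ry": 0,"rz": 0.001,"claw": 1},
    {"dx": -0.023,"dy": -0.16,"dz": -0.024,"rx": -0.0019,"ry": 0,"rz": 0.0019,"claw": 1},
    {"dx": -0.023,"dy": -0.16,"dz": -0.024,"rx": -0.0019,"ry": 0,"rz": 0.0019,"claw": 1},
    {"dx": -0.023,"dy": -0.16,"dz": -0.024,"rx": -0.0019,"ry": 0,"rz": 0.0019,"claw": 1},
    {"dx": -0.023,"dy": -0.16,"dz": -0.024,"rx": -0.0019,"ry": 0,"rz": 0.0019,"claw": 1},
    {"dx": -0.023,"dy": -0.16,"dz": -0.024,"rx": -0.0019,"ry": 0,"rz": 0.0019,"claw": 1},
    {"dx": -0.023,"dy": -0.16,"dz": -0.024,"rx": -0.0019,"ry": 0,"rz": 0.0019,"claw": 1},
    {"dx": -0.023,"dy": -0.16,"dz": -0.024,"rx": -0.0019,"ry": 0,"rz": 0.0019,"claw": 1},
    {"dx": -0.023,"dy": -0.16,"dz": -0.024,"rx": -0.0019,"ry": 0,"rz": 0.0019,"claw": 1},
    {"dx": -0.023,"dy": -0.16,"dz": -0.024,"rx": -0.0019,"ry": 0,"rz": 0.0019,"claw": 1},
  ],
)

```text
time_s: 13.7
ee_pos: [0.5741, -0.2528, 0.1084]
eef_rot: [3.138, -0.781, 1.667]
force: [0.0, -0.0, -2.0]
grip_width: 0.0175
grip_force: 55.0
```

step_arm(
  plan=[
    {"dx": -0.023,"dy": -0.16,"dz": -0.024,"rx": -0.0019,"ry": 0,"rz": 0.0019,"claw": 1},
    {"dx": -0.023,"dy": -0.16,"dz": -0.024,"rx": -0.0019,"ry": 0,"rz": 0.0019,"claw": 1},
    {"dx": -0.023,"dy": -0.16,"dz": -0.024,"rx": -0.0019,"ry": 0,"rz": 0.0019,"claw": 1},
    {"dx": -0.023,"dy": -0.16,"dz": -0.024,"rx": -0.0019,"ry": 0,"rz": 0.0019,"claw": 1},
    {"dx": -0.023,"dy": -0.16,"dz": -0.024,"rx": -0.0019,"ry": 0,"rz": 0.0019,"claw": 1},
    {"dx": -0.012,"dy": -0.08,"dz": -0.012,"rx": -0.001,"ry": 0,"rz": 0.001,"claw": 1},
    {"dx": 0,"dy": 0,"dz": 0,"rx": 0,"ry": 0,"rz": 0,"claw": 1},
  ],
)

```text
time_s: 14.4
ee_pos: [0.4882, -0.2787, 0.1087]
eef_rot: [3.138, -0.781, 1.642]
force: [0.2, -0.1, -2.8]
grip_width: 0.0179
grip_force: 55.0
```

Run:
```python
from h import *
from station import viewer
q=viewer.camera("top")
goto((.4786,-.156,.048),93.9)
cv2.imwrite("pics/carry.png",cv2.resize(q["img"][150:350,280:520,::-1],(720,600)))
panel(q,.058,.478,-.156)
```

```text
pos [ 0.4888 -0.2784  0.1087] shift/row [-0.0652 -0.0184 -0.0569] turn/row [-0.0004  0.0004  0.0007] | t 14.45 q [-0.79  0.77  1.27  0.48  1.73 -0.94] F [ 0.9 -0.4 -2.3] w 0.0175 g 55.0Traceback (most recent call last):
  File "<stdin>", line 6, in <module>
  File "h.py", line 38, in panel
    c=max(cv2.findContours(m,0,1)[0],key=cv2.contourArea)[:,0]; r=rect(np.c_[a[1]-c[:,1]/2000,a[3]-c[:,0]/2000]); out.append(r)
      ~~~^^^^^^^^^^^^^^^^^^^^^^^^^^^^^^^^^^^^^^^^^^^^^^^^
ValueError: max() iterable argument is empty
```

View pics/carry.png

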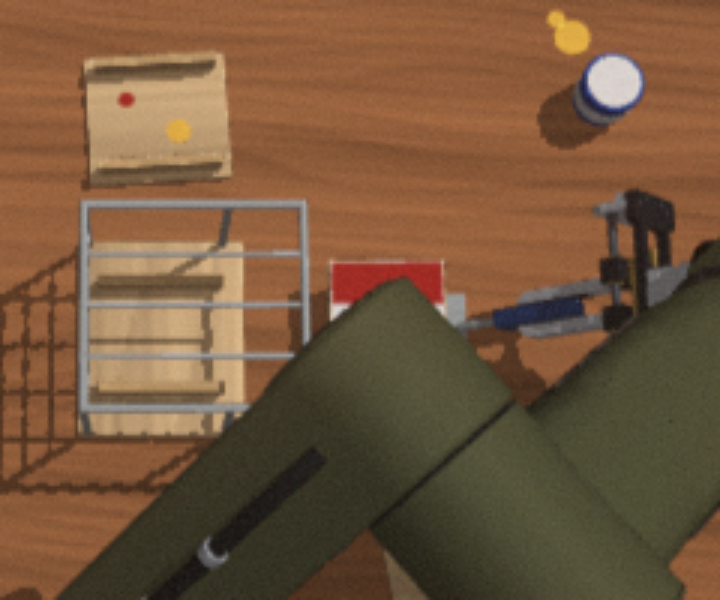

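The panel rides level on the blade at (390,300), just right of the rack's front wire. I refine the rack pose by fitting its model edges in the first, unobstructed pictures.

Run:
```python
import pickle; from h import *
from scipy.ndimage import map_coordinates
def segs():
    L=[]
    def box(x0,x1,y0,y1,z): c=[(x0,y0,z),(x1,y0,z),(x1,y1,z),(x0,y1,z)]; return [(c[k],c[(k+1)%4]) for k in range(4)]
    b=box(-.08,.08,-.096,.096,.008); t=box(-.06,.06,.047,.057,.034)+box(-.06,.06,-.057,-.047,.034)
    w=[((-.126,s*.092+e,.155),(.07,s*.092+e,.155)) for s in (-1,1) for e in (-.004,.004)]+[((x+e,-.092,.155),(x+e,.092,.155)) for x in (-.126,.07) for e in (-.004,.004)]
    return dict(board=b,battens=t,shelf=w)
SG=segs(); t=np.linspace(.03,.97,80)[:,None]
for n in ("top","side"):
    p=pickle.load(open(n+".pkl","rb")); g=cv2.GaussianBlur(cv2.cvtColor(p["img"],cv2.COLOR_RGB2GRAY).astype(np.float32),(0,0),.8)
    gx,gy=cv2.Sobel(g,cv2.CV_32F,1,0),cv2.Sobel(g,cv2.CV_32F,0,1)
    for keys in (["board"],["battens"],["shelf"],["board","battens","shelf"]):
        def sc(v):
            S=sframe(v[2]); tot=0
            for k in keys:
                e=0
                for a,b in SG[k]:
                    X=(np.array(a)*(1-t)+np.array(b)*t)@S.T+[v[0],v[1],0]; u=proj(p,X); d=u[-1]-u[0]; nn=np.array([-d[1],d[0]])/np.linalg.norm(d)
                    e+=abs((map_coordinates(gx,[u[:,1],u[:,0]],order=1)*nn[0]+map_coordinates(gy,[u[:,1],u[:,0]],order=1)*nn[1])).mean()
                tot+=e/len(SG[k])
            return -tot
        from scipy.optimize import differential_evolution as DE
        r=DE(sc,[(.455,.475),(.053,.075),(91.5,96)],seed=1,maxiter=40,popsize=12,tol=1e-6); print(n,keys,np.round(r.x,4),round(-r.fun,1))
```

```text
top ['board'] [4.62900e-01 6.30000e-02 9.38543e+01] 153.5
top ['battens'] [4.62500e-01 6.39000e-02 9.46042e+01] 107.4
top ['shelf'] [4.64100e-01 6.28000e-02 9.38839e+01] 110.3
top ['board', 'battens', 'shelf'] [4.6320e-01 6.3000e-02 9.4156e+01] 362.4
side ['board'] [4.65600e-01 6.05000e-02 9.38752e+01] 114.8
side ['battens'] [4.64200e-01 6.77000e-02 9.42764e+01] 76.4
side ['shelf'] [4.66200e-01 6.59000e-02 9.37754e+01] 82.2
side ['board', 'battens', 'shelf'] [4.65800e-01 6.49000e-02 9.37526e+01] 246.3
```

Run:
```python
from h import *
t=np.array([.4643,.0648,.048]); x=sframe(94)[:,0]
goto(t-.2*x,94.0); goto(t,94.0)
```

```text
pos [ 0.4888 -0.2784  0.1087] shift/row [ 0.0857 -0.0048  0.0928] turn/row [ 0.0004  0.0004 -0.0001] | t 14.45 q [-0.79  0.77  1.27  0.48  1.73 -0.94] F [ 0.9 -0.4 -2.3] w 0.0175 g 55.0
pos [ 0.4888 -0.2784  0.1087] shift/row [ 1.5055 -0.0059  1.5014] turn/row [ 0.0004  0.0004 -0.0001] | t 14.45 q [-0.79  0.77  1.27  0.48  1.73 -0.94] F [ 0.9 -0.4 -2.3] w 0.0175 g 55.0
```

step_arm(
  plan=[
    {"dx": 0.035,"dy": 0,"dz": 0.035,"rx": 0,"ry": 0,"rz": 0,"claw": 1},
    {"dx": 0.085,"dy": 0,"dz": 0.085,"rx": 0,"ry": 0,"rz": 0,"claw": 1},
    {"dx": 0.085,"dy": 0,"dz": 0.085,"rx": 0,"ry": 0,"rz": 0,"claw": 1},
    {"dx": 0.085,"dy": 0,"dz": 0.085,"rx": 0,"ry": 0,"rz": 0,"claw": 1},
    {"dx": 0.085,"dy": 0,"dz": 0.085,"rx": 0,"ry": 0,"rz": 0,"claw": 1},
    {"dx": 0.085,"dy": 0,"dz": 0.085,"rx": 0,"ry": 0,"rz": 0,"claw": 1},
    {"dx": 0.085,"dy": 0,"dz": 0.085,"rx": 0,"ry": 0,"rz": 0,"claw": 1},
    {"dx": 0.085,"dy": 0,"dz": 0.085,"rx": 0,"ry": 0,"rz": 0,"claw": 1},
    {"dx": 0.085,"dy": 0,"dz": 0.085,"rx": 0,"ry": 0,"rz": 0,"claw": 1},
    {"dx": 0.085,"dy": 0,"dz": 0.085,"rx": 0,"ry": 0,"rz": 0,"claw": 1},
  ],
)

```text
time_s: 15.45
ee_pos: [0.4806, -0.1645, 0.108]
eef_rot: [3.138, -0.782, 1.643]
force: [-0.4, 0.6, -3.0]
grip_width: 0.0175
grip_force: 55.0
```

Run:
```python
from h import *
from station import viewer
goto((.4643,.0648,.048),94.0)
X=cloud(viewer.camera("top"))
for y in (-.04,.0,.06,.12):
    mm=(abs(X[...,1]-y)<.006)&(X[...,2]>.2); Y=X[mm]
    if len(Y): print(y,[ (float(round(lo,2)),float(round(Y[(Y[:,0]>lo)&(Y[:,0]<lo+.05),2].min(),3))) for lo in np.arange(0.2,.75,.05) if ((Y[:,0]>lo)&(Y[:,0]<lo+.05)).any()])
```

```text
pos [ 0.4806 -0.1645  0.108 ] shift/row [ 0.6993 -0.003   0.6926] turn/row [-0.      0.0002 -0.0002] | t 15.45 q [-0.67  0.62  1.53  0.55  1.58 -0.9 ] F [-0.4  0.6 -3. ] w 0.0175 g 55.0
-0.04 [(0.2, 0.496), (0.25, 0.624), (0.3, 0.604), (0.35, 0.58)]
0.0 [(0.2, 0.554), (0.25, 0.608), (0.3, 0.622), (0.35, 0.589)]
0.06 [(0.2, 0.514), (0.25, 0.559), (0.3, 0.603)]
0.12 [(0.2, 0.454)]
```

step_arm(
  plan=[
    {"dx": 0.085,"dy": 0,"dz": 0.084,"rx": 0,"ry": 0,"rz": 0,"claw": 1},
    {"dx": 0.085,"dy": 0,"dz": 0.084,"rx": 0,"ry": 0,"rz": 0,"claw": 1},
    {"dx": 0.085,"dy": 0,"dz": 0.084,"rx": 0,"ry": 0,"rz": 0,"claw": 1},
    {"dx": 0.085,"dy": 0,"dz": 0.084,"rx": 0,"ry": 0,"rz": 0,"claw": 1},
    {"dx": 0.085,"dy": 0,"dz": 0.084,"rx": 0,"ry": 0,"rz": 0,"claw": 1},
    {"dx": 0.085,"dy": 0,"dz": 0.084,"rx": 0,"ry": 0,"rz": 0,"claw": 1},
    {"dx": 0.085,"dy": 0,"dz": 0.084,"rx": 0,"ry": 0,"rz": 0,"claw": 1},
    {"dx": 0.06,"dy": 0,"dz": 0.06,"rx": 0,"ry": 0,"rz": 0,"claw": 1},
    {"dx": 0.035,"dy": 0,"dz": 0.035,"rx": 0,"ry": 0,"rz": 0,"claw": 1},
    {"dx": 0,"dy": 0,"dz": 0,"rx": 0,"ry": 0,"rz": 0,"claw": 1},
  ],
)

```text
time_s: 16.5
ee_pos: [0.4739, -0.0682, 0.1081]
eef_rot: [3.138, -0.782, 1.643]
force: [-0.6, -0.1, -2.9]
grip_width: 0.0178
grip_force: 55.0
```

Run:
```python
from h import *
from station import viewer
goto((.4643,.0648,.048),94.0)
q=viewer.camera("top"); cv2.imwrite("pics/inrack.png",cv2.resize(q["img"][190:320,280:440,::-1],(736,598),interpolation=cv2.INTER_CUBIC))
try: panel(q,.059,.4643,.0648)
except Exception as e: print(e)
```

```text
pos [ 0.4739 -0.0682  0.1081] shift/row [ 0.0128 -0.0029  0.0131] turn/row [-0.0003  0.0001  0.0001] | t 16.5 q [-0.54  0.52  1.7   0.62  1.46 -0.85] F [-0.6 -0.1 -2.9] w 0.0178 g 55.0
panel centre [460.45  83.55] yaw 69.31195309681122 stripes (array([415.3, 100.6]), array([19.5, 25. ]), 90.0) (array([505.6,  66.5]), array([ 33.6, 100.3]), 3.81)
top z 0.060389238436152494 slopes deg (x,y) [ 0.27052094 -0.3361053 ]
```

View pics/inrack.png

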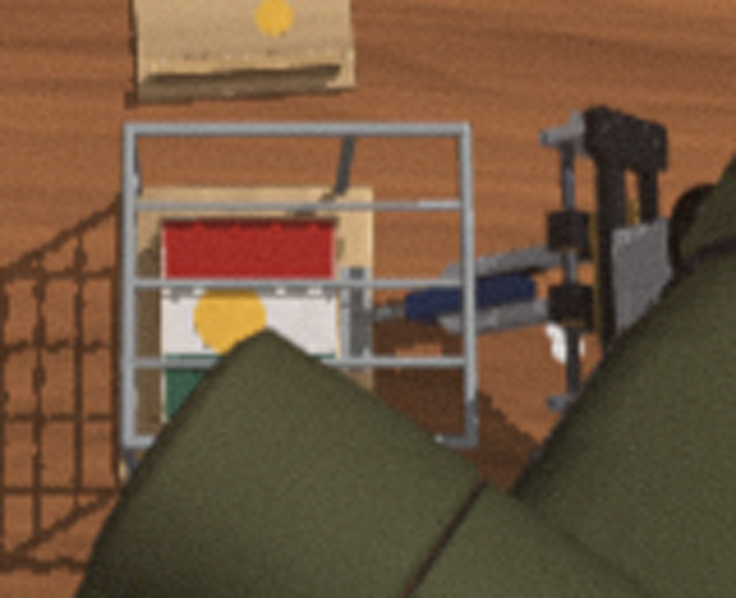

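step_arm(
  plan=[
    {"dx": -0.028,"dy": 0,"dz": 0.028,"rx": 0,"ry": 0,"rz": 0,"claw": 1},
    {"dx": -0.028,"dy": 0,"dz": 0.028,"rx": 0,"ry": 0,"rz": 0,"claw": 1},
    {"dx": -0.028,"dy": 0,"dz": 0.028,"rx": 0,"ry": 0,"rz": 0,"claw": 1},
    {"dx": -0.014,"dy": 0,"dz": 0.014,"rx": 0,"ry": 0,"rz": 0,"claw": 1},
    {"dx": -0.014,"dy": 0,"dz": 0.014,"rx": 0,"ry": 0,"rz": 0,"claw": 1},
    {"dx": -0.014,"dy": 0,"dz": 0.014,"rx": 0,"ry": 0,"rz": 0,"claw": 1},
    {"dx": -0.02,"dy": 0,"dz": 0.02,"rx": 0,"ry": 0,"rz": 0,"claw": 1},
    {"dx": -0.02,"dy": 0,"dz": 0.02,"rx": 0,"ry": 0,"rz": 0,"claw": 1},
    {"dx": -0.02,"dy": 0,"dz": 0.02,"rx": 0,"ry": 0,"rz": 0,"claw": 1},
    {"dx": 0,"dy": 0,"dz": 0,"rx": 0,"ry": 0,"rz": 0,"claw": 1},
  ],
)

```text
time_s: 17.55
ee_pos: [0.4739, -0.0687, 0.0814]
eef_rot: [3.139, -0.782, 1.642]
force: [-0.0, -0.4, -2.2]
grip_width: 0.0177
grip_force: 55.0
```

Run:
```python
from h import *
from station import viewer
goto((.4643,.0648,.021),94.0)
q=viewer.camera("top")
panel(q,.044,.4643,.0648)
X=cloud(q);I=q["img"].astype(int)
m=(abs(X[...,0]-.467)<.025)&(abs(X[...,1]+.003)<.004)&(X[...,2]<.06)&(abs(I[...,0]-I[...,2])<25)&(I[...,1]>80); print("blade rear top z",m.sum(),np.median(X[m][:,2]) if m.any() else 0)
```

```text
pos [ 0.4739 -0.0687  0.0814] shift/row [ 0.0141 -0.0025  0.0187] turn/row [-0.0003 -0.0001 -0.0003] | t 17.55 q [-0.54  0.56  1.7   0.63  1.42 -0.88] F [-0.  -0.4 -2.2] w 0.0177 g 55.0
panel centre [462.9  83. ] yaw 69.02277310333095 stripes (array([418.3, 100.1]), array([18.5, 28. ]), 90.0) (array([507.5,  65.9]), array([30.8, 99.9]), 3.9)
top z 0.044891310967736846 slopes deg (x,y) [-0.95191874 -1.64598601]
blade rear top z 33 0.02134389522315993
```

step_arm(
  plan=[
    {"dx": -0.04,"dy": 0,"dz": -0.04,"rx": 0,"ry": 0,"rz": 0,"claw": 1},
    {"dx": -0.09,"dy": 0,"dz": -0.09,"rx": 0,"ry": 0,"rz": 0,"claw": 1},
    {"dx": -0.09,"dy": 0,"dz": -0.09,"rx": 0,"ry": 0,"rz": 0,"claw": 1},
    {"dx": -0.09,"dy": 0,"dz": -0.09,"rx": 0,"ry": 0,"rz": 0,"claw": 1},
    {"dx": -0.09,"dy": 0,"dz": -0.09,"rx": 0,"ry": 0,"rz": 0,"claw": 1},
    {"dx": -0.09,"dy": 0,"dz": -0.09,"rx": 0,"ry": 0,"rz": 0,"claw": 1},
    {"dx": -0.09,"dy": 0,"dz": -0.09,"rx": 0,"ry": 0,"rz": 0,"claw": 1},
    {"dx": -0.09,"dy": 0,"dz": -0.09,"rx": 0,"ry": 0,"rz": 0,"claw": 1},
    {"dx": -0.09,"dy": 0,"dz": -0.09,"rx": 0,"ry": 0,"rz": 0,"claw": 1},
    {"dx": -0.09,"dy": 0,"dz": -0.09,"rx": 0,"ry": 0,"rz": 0,"claw": 1},
  ],
)

```text
time_s: 18.6
ee_pos: [0.4824, -0.1897, 0.0822]
eef_rot: [3.138, -0.782, 1.643]
force: [-0.2, 0.2, -2.3]
grip_width: 0.0177
grip_force: 55.0
```

step_arm(
  plan=[
    {"dx": -0.14,"dy": 0,"dz": -0.14,"rx": 0,"ry": 0,"rz": 0,"claw": 1},
    {"dx": -0.14,"dy": 0,"dz": -0.14,"rx": 0,"ry": 0,"rz": 0,"claw": 1},
    {"dx": -0.14,"dy": 0,"dz": -0.14,"rx": 0,"ry": 0,"rz": 0,"claw": 1},
    {"dx": -0.14,"dy": 0,"dz": -0.14,"rx": 0,"ry": 0,"rz": 0,"claw": 1},
    {"dx": -0.14,"dy": 0,"dz": -0.14,"rx": 0,"ry": 0,"rz": 0,"claw": 1},
    {"dx": -0.07,"dy": 0,"dz": -0.07,"rx": 0,"ry": 0,"rz": 0,"claw": 1},
    {"dx": 0,"dy": 0,"dz": 0,"rx": 0,"ry": 0,"rz": 0,"claw": 1},
  ],
)

```text
time_s: 19.3
ee_pos: [0.4898, -0.2983, 0.0823]
eef_rot: [3.138, -0.782, 1.642]
force: [0.3, 0.7, -1.3]
grip_width: 0.0179
grip_force: 55.0
```

Run:
```python
from h import *
from station import viewer
q=viewer.camera("top")
try: panel(q,.044,.4643,.0648)
except Exception as e: print(e)
goto((.49,-.17,.0015),90)
p2=viewer.camera("side")
cv2.imwrite("pics/out.png",np.hstack([cv2.resize(q["img"][200:300,290:430,::-1],(400,286)),cv2.resize(p2["img"][190:310,250:418,::-1],(400,286))]))
```

```text
panel centre [462.9  62.4] yaw 94.37896860775238 stripes (array([418.5,  59. ]), array([ 32.5, 101.4]), 3.98) (array([507.3,  65.8]), array([30.3, 99.8]), 3.9)
top z 0.04506436072372778 slopes deg (x,y) [-0.66069798  1.24121571]
pos [ 0.4898 -0.2973  0.0823] shift/row [-0.1752 -0.0018  0.1174] turn/row [-0.0313 -0.0003  0.0311] | t 19.35 q [-0.81  0.83  1.22  0.47  1.72 -0.97] F [ 0.6 -0.1 -1.4] w 0.018 g 55.0
```

View pics/out.png

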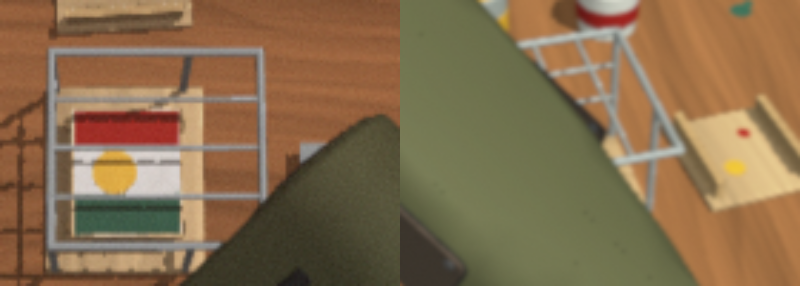

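Run:
```python
from h import *
goto((.505,-.185,.004),93.9,4); goto((.505,-.185,.0015),93.9,4)
```

```text
pos [ 0.4899 -0.2969  0.0824] shift/row [-0.0696  0.0564 -0.0044] turn/row [-0.0003 -0.      0.0001] | t 19.4 q [-0.81  0.83  1.22  0.47  1.72 -0.97] F [-0.5 -0.1 -1.5] w 0.0173 g 55.0
pos [ 0.4899 -0.2969  0.0824] shift/row [-0.074   0.0564  0.0001] turn/row [-0.0003 -0.      0.0001] | t 19.4 q [-0.81  0.83  1.22  0.47  1.72 -0.97] F [-0.5 -0.1 -1.5] w 0.0173 g 55.0
```

step_arm(
  plan=[
    {"dx": -0.07,"dy": 0.056,"dz": -0.004,"rx": 0,"ry": 0,"rz": 0,"claw": 1},
    {"dx": -0.07,"dy": 0.056,"dz": -0.004,"rx": 0,"ry": 0,"rz": 0,"claw": 1},
    {"dx": -0.07,"dy": 0.056,"dz": -0.004,"rx": 0,"ry": 0,"rz": 0,"claw": 1},
    {"dx": -0.07,"dy": 0.056,"dz": -0.004,"rx": 0,"ry": 0,"rz": 0,"claw": 1},
    {"dx": 0,"dy": 0,"dz": 0,"rx": 0,"ry": 0,"rz": 0,"claw": 1},
    {"dx": -0.009,"dy": 0,"dz": 0.009,"rx": 0,"ry": 0,"rz": 0,"claw": 1},
    {"dx": -0.007,"dy": 0,"dz": 0.007,"rx": 0,"ry": 0,"rz": 0,"claw": 1},
    {"dx": 0,"dy": 0,"dz": 0,"rx": 0,"ry": 0,"rz": 0,"claw": 1},
  ],
)

```text
time_s: 20.2
ee_pos: [0.5137, -0.3166, 0.0619]
eef_rot: [3.138, -0.782, 1.643]
force: [-0.0, -0.1, -1.5]
grip_width: 0.0178
grip_force: 55.0
```

Run:
```python
from h import *
goto((.505,-.185,.0015),93.9,1)
```

```text
pos [ 0.5137 -0.3166  0.0619] shift/row [0.0008 0.0024 0.0049] turn/row [-0.0008  0.0001  0.0006] | t 20.2 q [-0.81  0.92  1.11  0.48  1.74 -0.95] F [-0.  -0.1 -1.5] w 0.0178 g 55.0
```

Nearly touching; lower 0.6 mm more, check the force, then open gently.

step_arm(
  plan=[
    {"dx": -0.004,"dy": 0,"dz": 0.004,"rx": 0,"ry": 0,"rz": 0,"claw": 1},
    {"dx": 0,"dy": 0,"dz": 0,"rx": 0,"ry": 0,"rz": 0,"claw": 1},
  ],
)

```text
time_s: 20.4
ee_pos: [0.5138, -0.3167, 0.0616]
eef_rot: [3.138, -0.782, 1.643]
force: [-0.0, -0.4, 0.6]
grip_width: 0.018
grip_force: 55.0
```

step_arm(
  plan=[
    {"dx": 0,"dy": 0,"dz": 0,"rx": 0,"ry": 0,"rz": 0,"claw": 0.7},
    {"dx": 0,"dy": 0,"dz": 0,"rx": 0,"ry": 0,"rz": 0,"claw": 0.5},
    {"dx": 0,"dy": 0,"dz": 0,"rx": 0,"ry": 0,"rz": 0,"claw": 0.3},
    {"dx": 0,"dy": 0,"dz": 0,"rx": 0,"ry": 0,"rz": 0,"claw": 0},
    {"dx": 0,"dy": 0,"dz": 0,"rx": 0,"ry": 0,"rz": 0,"claw": 0},
    {"dx": 0,"dy": 0,"dz": 0,"rx": 0,"ry": 0,"rz": 0,"claw": 0},
    {"dx": 0,"dy": 0,"dz": 0,"rx": 0,"ry": 0,"rz": 0,"claw": 0},
    {"dx": 0,"dy": 0,"dz": 0,"rx": 0,"ry": 0,"rz": 0,"claw": 0},
  ],
)

```text
time_s: 21.2
ee_pos: [0.5138, -0.3167, 0.0612]
eef_rot: [3.138, -0.782, 1.643]
force: [0.8, 0.2, 0.7]
grip_width: 0.0784
grip_force: 0.0
```

step_arm(
  plan=[
    {"dx": 0,"dy": 0,"dz": -0.1,"rx": 0,"ry": 0,"rz": 0,"claw": 0},
    {"dx": 0,"dy": 0,"dz": -0.2,"rx": 0,"ry": 0,"rz": 0,"claw": 0},
    {"dx": 0,"dy": 0,"dz": -0.3,"rx": 0,"ry": 0,"rz": 0,"claw": 0},
    {"dx": 0,"dy": 0,"dz": -0.3,"rx": 0,"ry": 0,"rz": 0,"claw": 0},
    {"dx": 0,"dy": 0,"dz": -0.3,"rx": 0,"ry": 0,"rz": 0,"claw": 0},
    {"dx": 0.2,"dy": -0.2,"dz": -0.2,"rx": 0,"ry": 0,"rz": 0,"claw": 0},
    {"dx": 0.2,"dy": -0.2,"dz": -0.2,"rx": 0,"ry": 0,"rz": 0,"claw": 0},
    {"dx": 0.2,"dy": -0.2,"dz": -0.2,"rx": 0,"ry": 0,"rz": 0,"claw": 0},
    {"dx": 0.2,"dy": -0.2,"dz": -0.2,"rx": 0,"ry": 0,"rz": 0,"claw": 0},
    {"dx": 0,"dy": 0,"dz": 0,"rx": 0,"ry": 0,"rz": 0,"claw": 0},
  ],
)

```text
time_s: 22.2
ee_pos: [0.4379, -0.4078, 0.2643]
eef_rot: [3.133, -0.776, 1.644]
force: [-0.4, -0.1, -0.1]
grip_width: 0.0941
grip_force: 0.0
```

Run:
```python
from h import *
from station import viewer
goto((.505,-.185,.0015),93.9,1)
q=viewer.camera("top")
try: panel(q,.044,.4643,.0648)
except Exception as e: print(e)
X=cloud(q);I=q["img"].astype(int)
for t in ("spatula","panel"):
    print(t,[(np.round(d["rect"]).tolist(),round(d["score"],2)) for d in viewer.recognise(t,q)][:2])
cv2.imwrite("pics/end.png",cv2.resize(q["img"][120:380,170:520,::-1],(780,580)))
```

```text
pos [ 0.4379 -0.4078  0.2643] shift/row [-0.807   0.8085  2.0548] turn/row [0.0017 0.0041 0.0013] | t 22.2 q [-0.97  0.77  0.89  0.44  2.13 -0.93] F [-0.4 -0.1 -0.1] w 0.0941 g 0.0
panel centre [462.85  62.45] yaw 94.42820884338327 stripes (array([418.3,  59. ]), array([ 32.6, 101.4]), 3.74) (array([507.4,  65.9]), array([30.1, 99.9]), 3.87)
top z 0.04508241423973999 slopes deg (x,y) [-0.76448626 -0.13708884]
spatula [([400.0, 243.0, 486.0, 264.0], 0.93)]
panel [([316.0, 238.0, 355.0, 283.0], 0.8)]
```

View pics/end.png

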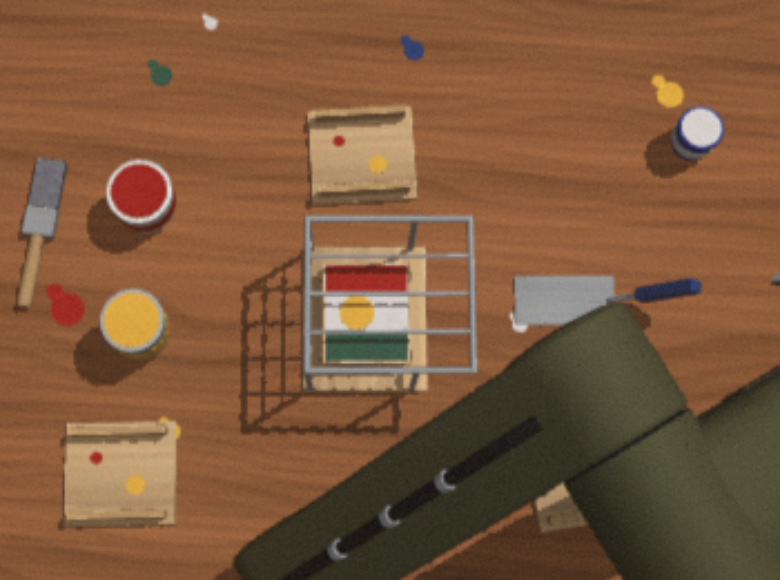

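The panel sits centred and square in the rack at (366,312). The spatula lies on its blade at (560,300), clear of everything, and the tin, pot, jar and brush have not moved. I hand in.

```bash
python3 -c "
from station import hand_in; print(hand_in())"
```

```text
the job is handed in; nothing more can be done
None
```

The panel is on the drying rack, within about 1 mm and 1° of centred and square by the camera; the spatula is on the bench, let go and clear, and I've handed the job in at about 22 s.

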